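# Lock the depth-stop nut of a dough press with its jam nut

## Task

The thickness stop of the dough press has just been set: its lower nut is right, with the open-ended spanner still on it, and the thin jam nut above it is not tight yet. Fit the big ring spanner down over the jam nut with its handle close beside the open-ended one, on the right as seen from the robot, then squeeze the two handles together until the jam nut locks firmly on the lower nut: the lower nut must not turn, and do not overtighten. Leave both spanners on their nuts, let go, and leave the other things on the table alone.

Things in the scene. Friction and masses are not known exactly. Their poses are not given: they have to be found in the camera images.
- press: white bench dough press standing fixed on the table; base 270 x 250 mm, 30 mm high, head plate 225 x 250 mm with its top 170 mm above the table, black-gripped lever at the back up to 235 mm high. Origin: on the stop rod's axis at table height; own x points to the back. The base's front edge is 50 mm, the head plate's 70 mm in front of the rod's axis (towards -x)
- rod_foot (a point): point on the axis of the threaded stop rod (upright, 20 mm thick, its end 56 mm above the head plate), level with the top of the head plate, on which the lower nut lies
- lower_nut (a joint): angle of the lower nut, rad, 0 as set, growing clockwise from above. Hexagon 36 mm across flats, 18 mm high, flat on the head plate round the rod. It stays put up to 1.4 N m of net torque (about 13 N at 105 mm) and slips beyond. Its setting is spoilt if it turns over 0.05 rad either way
- jam_nut (a joint): angle of the jam nut to the lower nut, rad, growing clockwise from above (tightening). Negative (it starts 0.08 to 0.17 short): loose, turning stiffly at 1.0 N m; 0: first touch; then about 60 N m/rad more. Locked above 0.010 (1.6 N m, about 15 N at 105 mm from the axis); spoilt above 0.035 (3.1 N m, 29 N at 105 mm). Self-locking: up to about 0.016 stays when let go, more eases back to about there
- jam_centre (a point): middle of the jam nut on the rod's axis: hexagon 30 mm across flats, 10 mm high, directly above the lower nut (23 mm above the head plate to this point). Its x axis points through a corner; it turns with the nut
- open_spanner: steel open-ended spanner (37 mm jaw) lying flat on the head plate, jaw round the lower nut with 0.05 rad of play each way. Origin: jaw centre, underside. Head 18 mm thick, reaching 46 mm from the axis; handle along own -x, 14 mm wide, 10 mm thick from the underside, end 173 mm from the origin, overhanging the plate towards the robot. 0.45 kg
- ring_spanner: the big steel ring spanner, lying on the table: ring 53 mm across, 16 mm thick, through bore a hexagon 31 mm across flats with corners on own +-x. Origin: bore axis, underside. Handle along own -x, 12 mm wide, 5 to 15 mm above the underside, end 158 mm from the origin. 0.27 to 0.44 kg, balance 16 mm from the bore. On the jam nut its underside rests on the lower nut, 18 mm above the plate
- ring_handle (a point): point on the ring spanner's handle, mid-width and mid-height, 105 mm from the bore axis: a good place to squeeze. With the ring on the nut and the ring spanner's x along jam_centre's x it stands 35 to 55 mm to the right of the open spanner's handle line (own -y of the open spanner); the other five ways of fitting the ring put it far off
- small_spanner: bystander: thin small combination spanner, 160 mm long, 8 mm thick, lying on the table. Origin: mid-length, underside
- scraper: bystander: dough scraper lying on the table, steel blade 100 x 140 x 3 mm with a white grip 20 mm high along the edge nearer the robot. Origin: blade centre, underside
- tin_stack: bystander: stack of four round tart tins, 96 mm across, 50 mm high. Origin: centre of its underside

How it is judged (in metres and radians):
On the way:
1. the ring spanner sits down over the jam nut, its handle close beside the open spanner's, on the right (z of ring_spanner in the frame of jam_centre below -0.001 m and horizontal distance between ring_spanner and jam_centre below 0.004 m and y of ring_handle in the frame of open_spanner between -0.085 and -0.005 m), for 0.2 s.
At the end, for the whole second after the job is handed in: the jam nut is 0.010 to 0.035 rad past first touch, the lower nut within 0.05 rad of its start, the ring spanner down over the jam nut (1 mm or more below its mid-height, axes within 4 mm), the open spanner flat (within 6 mm) with its jaw on the lower nut (within 10 mm), both at rest (value of joint jam_nut between 0.01 and 0.035 rad and value of joint lower_nut between -0.05 and 0.05 rad and z of ring_spanner in the frame of jam_centre below -0.001 m and horizontal distance between ring_spanner and jam_centre below 0.004 m and horizontal distance between open_spanner and rod_foot below 0.01 m and z of open_spanner in the frame of rod_foot below 0.006 m and linear speed of each of ring_spanner, open_spanner below 0.02 m/s).
It fails at once if the lower nut is turned by more than 0.05 rad either way (value of joint lower_nut above 0.05 rad or value of joint lower_nut below -0.05 rad).
It fails at once if the jam nut is overtightened (over 0.035 rad past first touch, about 3.1 N m) (value of joint jam_nut above 0.035 rad).
It fails at once if the small spanner, the scraper or the tins are shifted by more than 30 mm (distance of any of small_spanner, scraper, tin_stack from where it was at the start of the episode above 0.03 m).
It also fails if it takes over 66 s, if anything falls off the work surface, if the arm or the gripper's body presses on something with over 40 N, if the wrist force passes 120 N, or if a joint passes its speed limit or range.

## Robot

A 7-joint arm with a two-finger parallel gripper is mounted at the origin on the work surface. World frame = base frame: x ahead of the robot, y to its left, z up, the work surface at z = 0. Lengths are in mm, angles in rad, forces in N, time in s.
With the tool pointing down it reaches from about 400 to 850 mm from the base axis. Payload 4.5 kg.
Tool frame: the origin (TCP) lies on the centre line of the jaws, within the pads' length; the fingertips stand 14 mm ahead of it and the grasp point (between the pads) lies 5 mm behind it (ctrl.finger_overhang is the distance from the TCP to the fingertips, in mm); z points along the fingers, y is the direction in which the jaws open and shut (so a half turn about z gives the same grasp; the last joint's range is limited). The gripper opens to 88 mm and grips with 3 to 60 N. Pads are 18 mm wide; open, the fingers measure 123 mm over their backs; the gripper's body (75 mm by 187 mm) begins 45 mm behind the grasp point.
Start: joints at [1.204, 0.689, -0.195, 1.565, 0.157, 0.902, -0.215], TCP at [243.877, -575.479, 252.743] pointing down, gripper open.
Joint ranges: [-3.01, 3.01], [-0.46, 2.08], [-1.47, 1.51], [0.13, 2.56], [-1, 4.14], [0.04, 2.09], [-2.66, 2.66]. Speed limits (rad/s): [2.57, 2.57, 3.14, 3.14, 3.14, 3.14, 3.14].

## Interface

Orientations are given as a unit quaternion [x, y, z, w].
In Python, from rig import ctrl gives the robot as it stands.
- The arm moves only by the tool drive_tool, never from a script. Its argument "deltas" is a list of rows, each an object of numbers: "x", "y", "z": the shift along the tool's x, y, z in mm; "ax", "ay", "az": the turn, a rotation vector about the tool's x, y, z in rad; "claw": the finger opening in mm, from 0 to 88.1. In form: [{"x": .., "y": .., "z": .., "ax": .., "ay": .., "az": .., "claw": ..}, ...]. A call has 1 to 12 rows; each row shifts and turns the pose as measured when the row begins, along the tool's axes as they then stand; what a row does not reach is not made up. A row lasts 1/10 s, in which the tool goes at most 50 mm and 8.59 degrees, less where a joint would pass 70% of its speed; a pose out of reach is approached as far as the arm can. A call is refused whole if a number of a shift passes 50 or a number of a turn 0.15, either way. A call with a gripper value outside its range is refused whole. The fingers move at their own pace and stop on an object; "force" is the grip in N (left out, the last holds). Time passes only in rows, so rows that do not move let the fingers close. It gives the time, the measured TCP pose, the force and the opening at its end, in the units of the state.
- ctrl.read_state(): the state, without advancing time (a new reading comes with each control period).
- ctrl.get_image(name): name is "side" or "top"; returns a dict with "img" (400x640x3 uint8, red, green, blue), "fx", "fy", "cx", "cy" (pixels), "rvec" (rotation vector, rad) and "tvec" (3), from world to camera coordinates, as OpenCV has them. Camera axes: x right, y down, z forward; pixel columns grow to the right and rows downward; lengths in mm; the calibration is good to about 2 mm. A picture is of the moment at which its call begins. There is no depth.
- ctrl.hand_in(): hands the job in, once; it reports no verdict.
The state is a dict: "clock": time; "joint_positions": joint angles; "joint_velocities": joint speeds; "joint_efforts": joint torques, N m; "position": TCP position; "eef_rot": TCP orientation; "force": force on the tool from outside, world axes, zero at the start; "moment": the same for the moment, N m; "finger_gap": finger opening in mm.
Only numpy, scipy, OpenCV 4.12 (cv2) and the standard library are available. Lean on these libraries where they do the work, as an engineer would, in place of code of your own. Each camera call takes 0.05 s, during which the arm holds its last target.

## Working session

There is one attempt and no reset: what is moved stays moved. The work goes in short steps, Python scripts to look and compute and a tool call to move; the robot and the scene stay as the last step left them, time stands still between calls to the robot, and variables do not carry over. Pictures are saved under pics/ and viewed, and the job is handed in when it is done.

Besides the shell and the picture viewer there is one more tool, called after "Emit:" as name(argument=value, ...) on one line, values as JSON. drive_tool: Moves the arm, as the interface text tells. Its arguments: {"type":"object","properties":{"deltas":{"type":"array","items":{"type":"object","properties":{"x":{"type":"number"},"y":{"type":"number"},"z":{"type":"number"},"ax":{"type":"number"},"ay":{"type":"number"},"az":{"type":"number"},"claw":{"type":"number"}}}},"force":{"type":"number"}},"required":["deltas"]}

```bash
mkdir -p pics; ls; cat > h.py <<'E'
import numpy as np, cv2
from scipy.spatial.transform import Rotation as R
from rig import ctrl
def snap(n,fn):
    d=ctrl.get_image(n); cv2.imwrite(fn,d["img"][:,:,::-1]); np.save(fn+'.npy',d,allow_pickle=True); return d
def load(fn): return np.load(fn+'.npy',allow_pickle=True).item()
def cam(d):
    Rm=cv2.Rodrigues(np.array(d["rvec"],float))[0]; t=np.array(d["tvec"],float).ravel(); return Rm,t
def ray(d,u,v):
    Rm,t=cam(d); c=-Rm.T@t; r=Rm.T@np.array([(u-d["cx"])/d["fx"],(v-d["cy"])/d["fy"],1.]); return c,r/np.linalg.norm(r)
def onz(d,u,v,z):
    c,r=ray(d,u,v); return c+r*(z-c[2])/r[2]
def proj(d,p):
    Rm,t=cam(d); q=Rm@np.array(p,float)+t; return d["fx"]*q[0]/q[2]+d["cx"],d["fy"]*q[1]/q[2]+d["cy"]
E
python3 - <<'E'
from h import *
for n in("side","top"):
    d=snap(n,f"pics/{n}0.png"); Rm,t=cam(d); print(n,d["fx"],d["cx"],d["cy"],-Rm.T@t,Rm.round(2).tolist())
print(ctrl.read_state())
E
```

```text
pics
side 366.7692856032093 318.47087024673766 205.21435664412527 [301.05055712 628.21115662 832.56281669] [[-0.95, -0.31, 0.01], [-0.23, 0.7, -0.68], [0.2, -0.65, -0.73]]
top 428.3683479859288 321.125079094016 199.7435321705192 [ 298.57239345   -1.78345034 1275.34251451] [[0.02, -1.0, 0.0], [-0.99, -0.02, -0.17], [0.17, -0.0, -0.99]]
{'clock': 0.1, 'joint_positions': array([ 1.20377232,  0.68990739, -0.19451431,  1.56618134,  0.15729315,
        0.90249219, -0.21510182]), 'joint_velocities': array([-2.08583899e-04,  3.57520602e-05,  1.39739009e-03, -2.52354957e-03,
       -1.12435099e-03, -2.08241261e-03, -2.40032685e-04]), 'joint_efforts': array([-2.73644757e-03, -5.28505182e+01, -1.27128739e+00, -1.53836811e+01,
       -5.25732036e-02,  2.00042305e-03,  4.75400054e-05]), 'position': array([ 243.62177163, -575.00482036,  252.00116045]), 'eef_rot': array([ 9.79978499e-01,  1.99101738e-01, -2.13100558e-04, -7.70653249e-04]), 'force': array([ 0.52324363,  0.5429891 , -0.42798583]), 'moment': array([ 0.05193808, -0.02306941,  0.02553688]), 'finger_gap': 88.26529770918255}
```

View pics/side0.png

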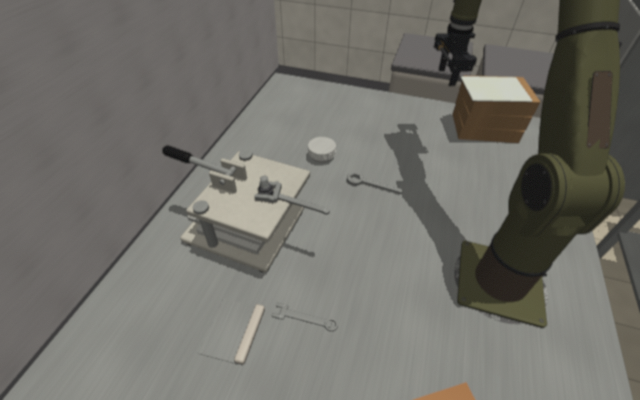

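View pics/top0.png

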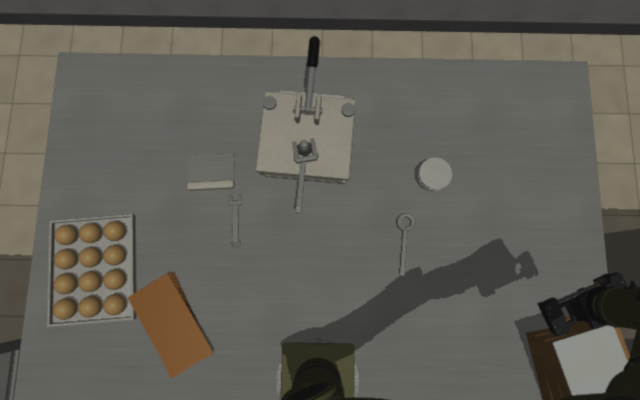

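The top view shows the ring spanner (ring ~(405,221), handle end ~(402,274)), and the press with its rod top ~(305,147) and open handle end ~(298,210). I'll zoom in for detail.

```bash
python3 - <<'E'
from h import *
a=cv2.imread("pics/top0.png"); b=cv2.imread("pics/side0.png")
c1=cv2.resize(a[130:220,250:360],None,fx=7,fy=6.5,interpolation=cv2.INTER_CUBIC)
c1=cv2.resize(a[130:220,260:340],(640,720),interpolation=cv2.INTER_CUBIC)[:600]
cv2.imwrite("pics/c1.png",c1)
cv2.imwrite("pics/c2.png",cv2.resize(a[205:280,380:430],(400,600),interpolation=cv2.INTER_CUBIC))
cv2.imwrite("pics/c3.png",cv2.resize(b[165:225,240:340],(800,480),interpolation=cv2.INTER_CUBIC))
cv2.imwrite("pics/c4.png",cv2.resize(b[165:200,340:410],(800,400),interpolation=cv2.INTER_CUBIC))
E
```

```text
(no output)
```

View pics/c1.png

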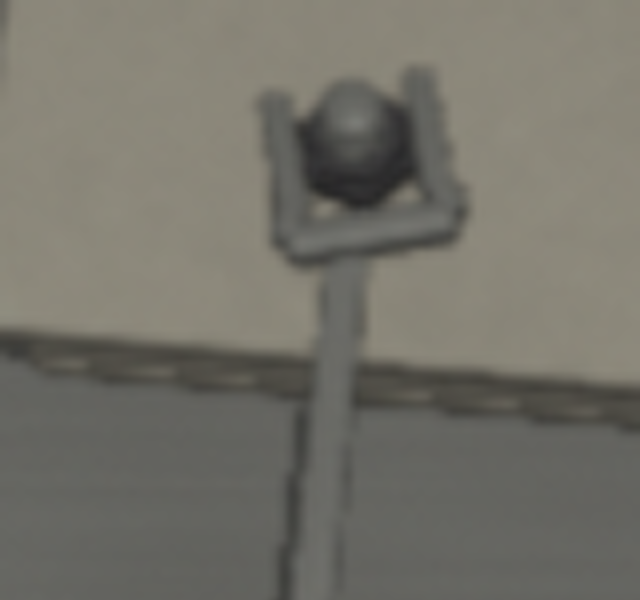

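View pics/c2.png

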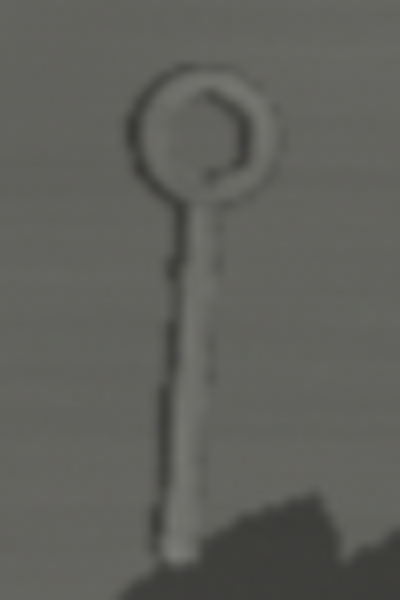

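View pics/c3.png

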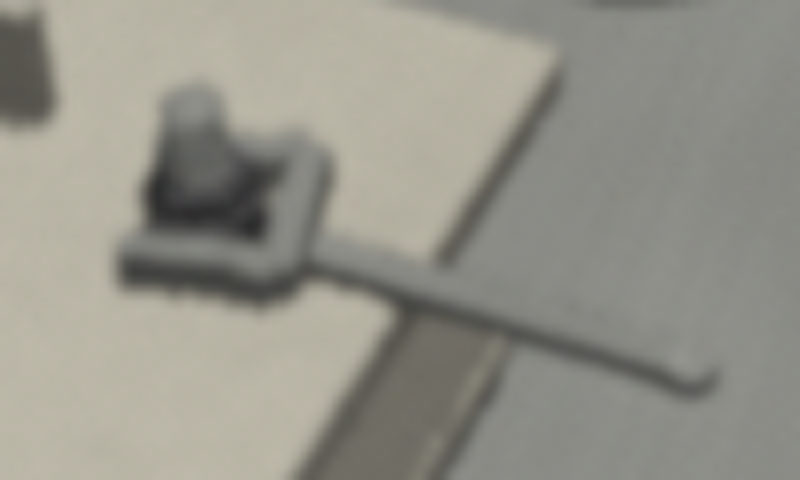

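View pics/c4.png

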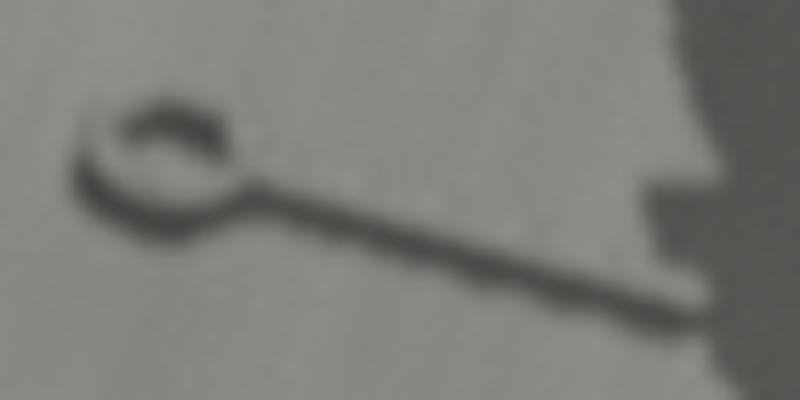

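```bash
python3 - <<'E'
from h import *
T=load("pics/top0.png");S=load("pics/side0.png")
def c(x,y,ox,oy,sx=8,sy=8): return ((x+.5)/sx-.5+ox,(y+.5)/sy-.5+oy)
# ring spanner, top
p=[onz(T,*c(204,135,380,205),16),onz(T,*c(202,215,380,205),15),onz(T,*c(181,558,380,205),15)]
print("ring",np.round(p,1).tolist(),np.linalg.norm(p[2]-p[0]))
d=p[0]-p[2];print("yaw",np.arctan2(d[1],d[0]), np.arctan2(*(p[1]-p[2])[1::-1]))
# side: ring centre c4 scale 800/70,400/35
print("ring side",onz(S,*c(165,150,340,165,80/7,80/7),16),onz(S,*c(715,310,340,165,80/7,80/7),15))
# rod top
a=c(352,105,260,130); b=c(192,95,240,165)
print("rod top",onz(T,*a,226),onz(S,*b,226))
# open handle
q=[onz(T,*c(x,y,260,130),180) for x,y in((343,275),(333,400),(318,590))]
print("open",np.round(q,1).tolist())
print("open end",onz(T,298,210.5,180), onz(S,*c(700,370,240,165),180))
# mask of steel on top near rod
E
```

```text
ring [[453.4, -253.9, 16.0], [423.8, -252.9, 15.0], [299.0, -243.2, 15.0]] 154.75945924382614
yaw -0.0688074306640973 -0.07694592826890795
ring side [ 452.74242376 -247.82932527   16.        ] [ 292.81359943 -233.98553069   15.        ]
rod top [624.51188922  43.19904771 226.        ] [623.25428704  42.64210921 226.        ]
open [[580.7, 46.7, 180.0], [538.6, 49.0, 180.0], [475.6, 52.3, 180.0]]
open end [456.77927764  55.19803918 180.        ] [455.15659806  61.53930192 180.        ]
```

```bash
python3 - <<'E'
from h import *
a=cv2.imread("pics/top0.png"); b=cv2.imread("pics/side0.png")
def f(i,y0,y1,x0,x1,s,n):
    c=cv2.cvtColor(i[y0:y1,x0:x1],cv2.COLOR_BGR2GRAY).astype(float); c=np.clip((c-20)*255/110,0,255).astype(np.uint8)
    cv2.imwrite(n,cv2.resize(c,None,fx=s,fy=s,interpolation=cv2.INTER_CUBIC))
f(a,135,165,288,324,20,"pics/d1.png")
f(b,172,204,250,286,18,"pics/d2.png")
E
```

```text
(no output)
```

View pics/d1.png

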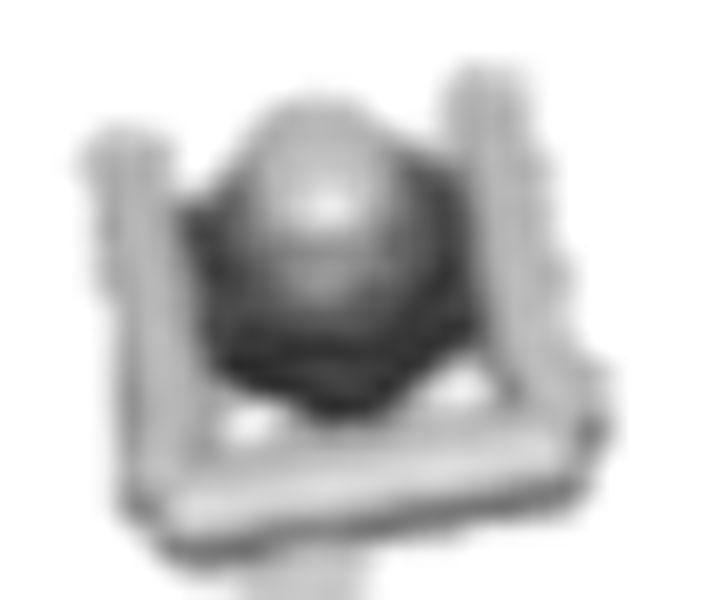

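View pics/d2.png

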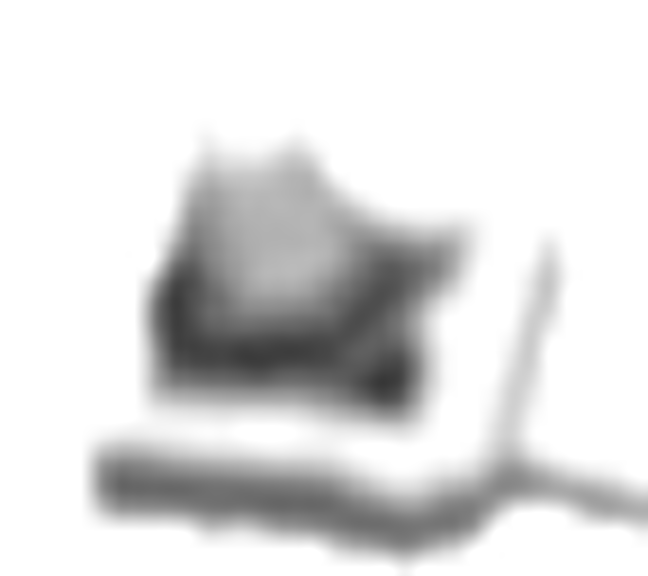

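```bash
cat >> h.py <<'E'
def yaw(s=None):
    s=s or ctrl.read_state(); m=R.from_quat(s["eef_rot"]).as_matrix(); return np.arctan2(m[1,0],m[0,0]),m
def go(x,y,z,th=None):
    s=ctrl.read_state(); y0,m=yaw(s); d=np.array([x,y,z])-s["position"]
    print("pos",s["position"].round(1),"yaw",round(y0,4),"tilt",m[:,2].round(4),"F",np.round(s["force"],1),"gap",round(s["finger_gap"],1),"t",s["clock"])
    print("tool delta",(m.T@d).round(1), "az", None if th is None else round(y0-th,4))
    if th is not None:
        c,sn=np.cos(th),np.sin(th); print("after turn delta", [round(c*d[0]+sn*d[1],1),round(sn*d[0]-c*d[1],1),round(-d[2],1)])
E
python3 -c "
from h import *
go(398.5,-249.5,100,-.072)"
```

```text
pos [ 243.6 -575.   252. ] yaw 0.4009 tilt [-7.0e-04  1.4e-03 -1.0e+00] F [ 0.5  0.5 -0.4] gap 88.3 t 0.1
tool delta [ 269.6 -239.   152.4] az 0.4729
after turn delta [np.float64(131.1), np.float64(-335.8), np.float64(152.0)]
```

Emit:
drive_tool(deltas=[{"az": 0.12,"claw": 40},{"az": 0.12},{"az": 0.12},{"az": 0.11}], force=60)

```text
$.deltas[0]: bad value
```

```bash
python3 -c "
from h import *
go(398.5,-249.5,100,-.072)"
```

```text
pos [ 243.6 -575.   252. ] yaw 0.4009 tilt [-7.0e-04  1.4e-03 -1.0e+00] F [ 0.5  0.5 -0.4] gap 88.3 t 0.1
tool delta [ 269.6 -239.   152.4] az 0.4729
after turn delta [np.float64(131.1), np.float64(-335.8), np.float64(152.0)]
```

Emit:
drive_tool(deltas=[{"x": 0,"y": 0,"z": 0,"ax": 0,"ay": 0,"az": 0.12,"claw": 40},{"x": 0,"y": 0,"z": 0,"ax": 0,"ay": 0,"az": 0.12,"claw": 40},{"x": 0,"y": 0,"z": 0,"ax": 0,"ay": 0,"az": 0.12,"claw": 40},{"x": 0,"y": 0,"z": 0,"ax": 0,"ay": 0,"az": 0.11,"claw": 40}], force=60)

```text
clock: 0.5
position: [242.7, -573.6, 249.9]
eef_rot: [0.999, -0.043, -0.001, -0.003]
force: [0.8, 0.2, 0.4]
finger_gap: 58.0
```

```bash
python3 -c "
from h import *
go(398.5,-249.5,100,-.072)"
```

```text
pos [ 242.7 -573.6  249.9] yaw -0.0866 tilt [-0.0021  0.0062 -1.    ] F [0.8 0.2 0.4] gap 58.0 t 0.5
tool delta [ 127.6 -335.5  151.5] az -0.0146
after turn delta [np.float64(132.1), np.float64(-334.5), np.float64(149.9)]
```

Emit:
drive_tool(deltas=[{"x": 14,"y": -37,"z": 15,"ax": 0,"ay": 0,"az": -0.005,"claw": 40},{"x": 14,"y": -37,"z": 15,"ax": 0,"ay": 0,"az": -0.005,"claw": 40},{"x": 14,"y": -37,"z": 15,"ax": 0,"ay": 0,"az": 0,"claw": 40},{"x": 14,"y": -37,"z": 15,"ax": 0,"ay": 0,"az": 0,"claw": 40},{"x": 14,"y": -37,"z": 15,"ax": 0,"ay": 0,"az": 0,"claw": 40},{"x": 14,"y": -37,"z": 15,"ax": 0,"ay": 0,"az": 0,"claw": 40},{"x": 14,"y": -37,"z": 15,"ax": 0,"ay": 0,"az": 0,"claw": 40},{"x": 14,"y": -37,"z": 15,"ax": 0,"ay": 0,"az": 0,"claw": 40},{"x": 0,"y": 0,"z": 0,"ax": 0,"ay": 0,"az": 0,"claw": 40},{"x": 0,"y": 0,"z": 0,"ax": 0,"ay": 0,"az": 0,"claw": 40}], force=60)

```text
clock: 1.5
position: [381.9, -278.7, 123.6]
eef_rot: [0.999, -0.04, -0.003, -0.002]
force: [-0.5, -0.1, -0.5]
finger_gap: 39.9
```

```bash
python3 -c "
from h import *
go(398.5,-249.5,60,-.072)
print(yaw()[1].round(4))
snap('top','pics/top1.png')"
```

```text
pos [ 381.9 -278.7  123.6] yaw -0.0808 tilt [-0.0049  0.0034 -1.    ] F [-0.5 -0.1 -0.5] gap 39.9 t 1.5
tool delta [ 14.6 -30.2  63.6] az -0.0088
after turn delta [np.float64(14.5), np.float64(-30.3), np.float64(63.6)]
[[ 0.9967 -0.0807 -0.0049]
 [-0.0807 -0.9967  0.0034]
 [-0.0052 -0.003  -1.    ]]
```

View pics/top1.png

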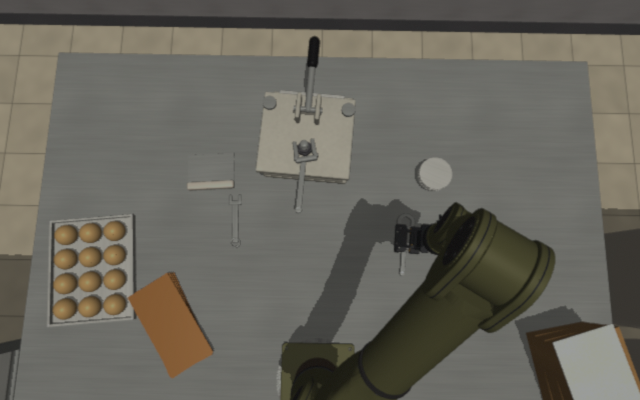

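The gripper is above the handle, ring visible at (405,220). Moving down.

Emit:
drive_tool(deltas=[{"x": 5,"y": -10,"z": 20,"ax": -0.003,"ay": 0.005,"az": -0.009,"claw": 40},{"x": 5,"y": -10,"z": 20,"ax": 0,"ay": 0,"az": 0,"claw": 40},{"x": 4,"y": -10,"z": 20,"ax": 0,"ay": 0,"az": 0,"claw": 40},{"x": 0,"y": 0,"z": 0,"ax": 0,"ay": 0,"az": 0,"claw": 40},{"x": 0,"y": 0,"z": 0,"ax": 0,"ay": 0,"az": 0,"claw": 40}])

```text
clock: 2.05
position: [398.0, -257.7, 64.2]
eef_rot: [0.999, -0.042, 0.003, 0.003]
force: [-0.5, -0.2, -0.1]
finger_gap: 39.9
```

```bash
python3 -c "
from h import *
go(398.5,-249.5,18,-.072)
print(yaw()[1].round(4))
"
```

```text
pos [ 398.  -257.7   64.2] yaw -0.0839 tilt [ 0.0053 -0.0067 -1.    ] F [-0.5 -0.2 -0.1] gap 39.9 t 2.05
tool delta [-0.4 -8.5 46.1] az -0.0119
after turn delta [np.float64(-0.1), np.float64(-8.2), np.float64(46.2)]
[[ 0.9965 -0.0838  0.0053]
 [-0.0838 -0.9965 -0.0067]
 [ 0.0058  0.0063 -1.    ]]
```

Emit:
drive_tool(deltas=[{"x": 0,"y": -4,"z": 16,"ax": 0.006,"ay": -0.006,"az": -0.012,"claw": 40},{"x": 0,"y": -4,"z": 14,"ax": 0,"ay": 0,"az": 0,"claw": 40},{"x": 0,"y": -1,"z": 10,"ax": 0,"ay": 0,"az": 0,"claw": 40},{"x": 0,"y": 0,"z": 4,"ax": 0,"ay": 0,"az": 0,"claw": 40},{"x": 0,"y": 0,"z": 0,"ax": 0,"ay": 0,"az": 0,"claw": 40}])

```text
clock: 2.55
position: [400.0, -257.5, 24.5]
eef_rot: [0.999, -0.041, 0.002, 0.003]
force: [-0.0, 0.2, 0.4]
finger_gap: 39.9
```

```bash
python3 -c "
from h import *
go(398.5,-249.5,18,-.072)
print(yaw()[1].round(4))
snap('top','pics/top2.png')
d=snap('side','pics/side2.png')['img']
cv2.imwrite('pics/s2c.png',cv2.resize(d[130:250,300:460,::-1],(800,600),interpolation=cv2.INTER_CUBIC))
"
```

```text
pos [ 400.  -257.5   24.5] yaw -0.0812 tilt [ 0.0036 -0.0064 -1.    ] F [-0.   0.2  0.4] gap 39.9 t 2.55
tool delta [-2.1 -7.9  6.4] az -0.0092
after turn delta [np.float64(-2.0), np.float64(-7.9), np.float64(6.5)]
[[ 0.9967 -0.0812  0.0036]
 [-0.0811 -0.9967 -0.0064]
 [ 0.0041  0.0061 -1.    ]]
```

View pics/s2c.png

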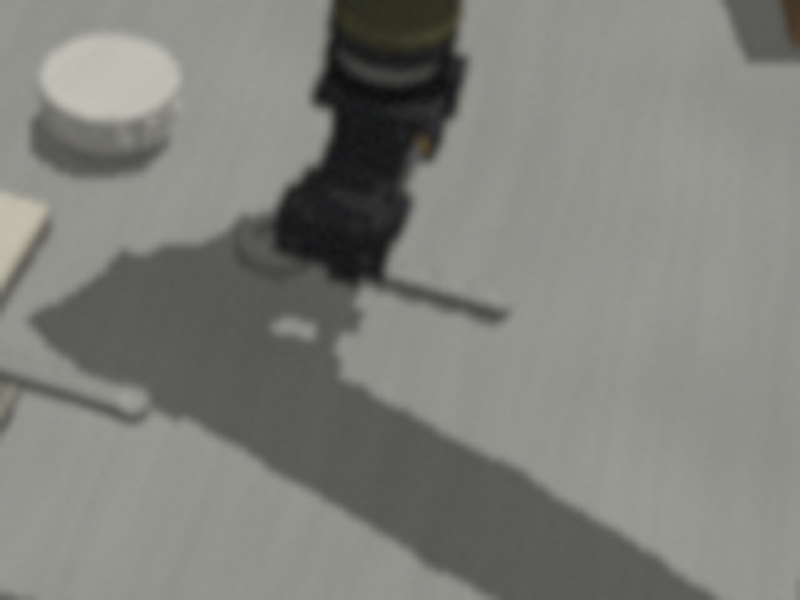

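Emit:
drive_tool(deltas=[{"x": -1,"y": -5,"z": 3,"ax": 0.003,"ay": -0.002,"az": -0.009,"claw": 40},{"x": -1,"y": -4,"z": 3,"ax": 0,"ay": 0,"az": 0,"claw": 40},{"x": 0,"y": 0,"z": 0,"ax": 0,"ay": 0,"az": 0,"claw": 40}])

```text
clock: 2.95
position: [401.5, -249.4, 21.6]
eef_rot: [0.999, -0.036, -0.001, 0.0]
force: [0.4, 0.8, -0.4]
finger_gap: 40.2
```

```bash
python3 -c "
from h import *
go(398.5,-249.5,18,-.072)
print(yaw()[1].round(4))
"
```

```text
pos [ 401.5 -249.4   21.6] yaw -0.0714 tilt [-1.2e-03 -9.0e-04 -1.0e+00] F [ 0.4  0.8 -0.4] gap 40.2 t 2.95
tool delta [-3.   0.3  3.6] az 0.0006
after turn delta [np.float64(-3.0), np.float64(0.3), np.float64(3.6)]
[[ 9.975e-01 -7.130e-02 -1.200e-03]
 [-7.130e-02 -9.975e-01 -9.000e-04]
 [-1.200e-03  1.000e-03 -1.000e+00]]
```

Good; down ~4 mm, then close.

Emit:
drive_tool(deltas=[{"x": -2,"y": 0,"z": 3,"ax": 0,"ay": 0,"az": 0,"claw": 40},{"x": -1,"y": 0,"z": 2,"ax": 0,"ay": 0,"az": 0,"claw": 40},{"x": 0,"y": 0,"z": 0,"ax": 0,"ay": 0,"az": 0,"claw": 8},{"x": 0,"y": 0,"z": 0,"ax": 0,"ay": 0,"az": 0,"claw": 8},{"x": 0,"y": 0,"z": 0,"ax": 0,"ay": 0,"az": 0,"claw": 8},{"x": 0,"y": 0,"z": 0,"ax": 0,"ay": 0,"az": 0,"claw": 8},{"x": 0,"y": 0,"z": 0,"ax": 0,"ay": 0,"az": 0,"claw": 8}], force=60)

```text
clock: 3.65
position: [400.3, -250.2, 17.9]
eef_rot: [0.999, -0.035, -0.003, -0.001]
force: [-0.3, 0.7, -0.7]
finger_gap: 11.5
```

```bash
python3 -c "
from h import *
go(398.5,-249.5,18,-.072)
print(yaw()[1].round(4))
"
```

```text
pos [ 400.3 -250.2   17.9] yaw -0.0706 tilt [-0.0053  0.0016 -1.    ] F [-0.3  0.7 -0.7] gap 11.5 t 3.65
tool delta [-1.8 -0.5 -0.1] az 0.0014
after turn delta [np.float64(-1.8), np.float64(-0.5), np.float64(-0.1)]
[[ 0.9975 -0.0706 -0.0053]
 [-0.0706 -0.9975  0.0016]
 [-0.0054 -0.0013 -1.    ]]
```

Emit:
drive_tool(deltas=[{"x": 0,"y": 0,"z": -15,"ax": 0,"ay": 0.005,"az": 0,"claw": 8},{"x": 0,"y": 0,"z": -35,"ax": 0,"ay": 0,"az": 0,"claw": 8},{"x": 0,"y": 0,"z": -38,"ax": 0,"ay": 0,"az": 0,"claw": 8},{"x": 0,"y": 0,"z": -38,"ax": 0,"ay": 0,"az": 0,"claw": 8},{"x": 0,"y": 0,"z": -38,"ax": 0,"ay": 0,"az": 0,"claw": 8},{"x": 0,"y": 0,"z": -38,"ax": 0,"ay": 0,"az": 0,"claw": 8},{"x": 0,"y": 0,"z": -38,"ax": 0,"ay": 0,"az": 0,"claw": 8},{"x": 0,"y": 0,"z": -30,"ax": 0,"ay": 0,"az": 0,"claw": 8},{"x": 0,"y": 0,"z": 0,"ax": 0,"ay": 0,"az": 0,"claw": 8},{"x": 0,"y": 0,"z": 0,"ax": 0,"ay": 0,"az": 0,"claw": 8}])

```text
clock: 4.65
position: [395.0, -248.1, 293.0]
eef_rot: [0.999, -0.036, -0.008, -0.004]
force: [0.2, -1.1, -5.1]
finger_gap: 11.2
```

```bash
python3 -c "
from h import *
th=.39
go(624-53*np.cos(th),43-53*np.sin(th),285,th)
print(yaw()[1].round(4),ctrl.read_state()['moment'])
d=snap('top','pics/top3.png')['img']
d=snap('side','pics/side3.png')['img']
"
```

```text
pos [ 395.  -248.1  293. ] yaw -0.071 tilt [-0.0165  0.0094 -0.9998] F [ 0.2 -1.1 -5.1] gap 11.2 t 4.65
tool delta [ 160.5 -283.     7.6] az -0.461
after turn delta [np.float64(269.5), np.float64(-182.2), np.float64(8.0)]
[[ 0.9973 -0.0711 -0.0165]
 [-0.0709 -0.9974  0.0094]
 [-0.0172 -0.0082 -0.9998]] [0.0730979  0.1362479  0.03437652]
```

View pics/side3.png

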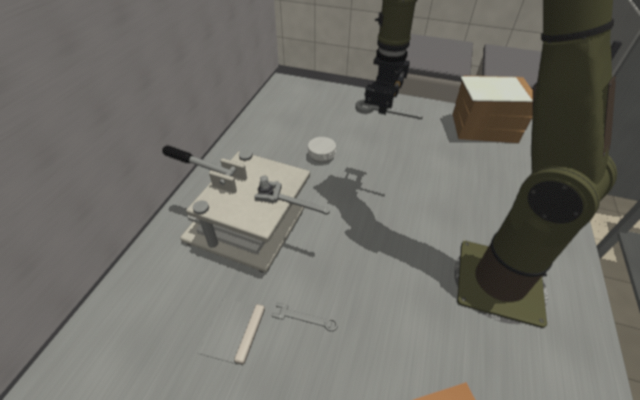

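The spanner is held level at (390,105) in the side view. Turn and carry.

Emit:
drive_tool(deltas=[{"x": 10,"y": -20,"z": 0,"ax": -0.008,"ay": 0.017,"az": -0.08,"claw": 8},{"x": 20,"y": -25,"z": 0,"ax": 0,"ay": 0,"az": -0.12,"claw": 8},{"x": 20,"y": -25,"z": 0,"ax": 0,"ay": 0,"az": -0.12,"claw": 8},{"x": 20,"y": -25,"z": 0,"ax": 0,"ay": 0,"az": -0.12,"claw": 8},{"x": 20,"y": -25,"z": 0,"ax": 0,"ay": 0,"az": 0,"claw": 8}])

```text
clock: 5.25
position: [460.1, -116.7, 282.3]
eef_rot: [0.982, 0.186, -0.01, -0.004]
force: [1.1, -1.0, -4.1]
finger_gap: 11.5
```

```bash
python3 -c "
from h import *
th=.39
go(624-53*np.cos(th),43-53*np.sin(th),285,th)
print(yaw()[1].round(4),ctrl.read_state()['moment'])
"
```

```text
pos [ 460.1 -116.7  282.3] yaw 0.3744 tilt [-0.0208  0.0039 -0.9998] F [ 1.1 -1.  -4.1] gap 11.5 t 5.25
tool delta [157.9 -87.9  -4.5] az -0.0156
after turn delta [np.float64(159.3), np.float64(-85.4), np.float64(-2.7)]
[[ 0.9306  0.3655 -0.0208]
 [ 0.3657 -0.9307  0.0039]
 [-0.0179 -0.0112 -0.9998]] [-0.10639506  0.0783777   0.01638842]
```

Emit:
drive_tool(deltas=[{"x": 25,"y": -14,"z": -2,"ax": -0.01,"ay": 0.018,"az": -0.015,"claw": 8},{"x": 30,"y": -16,"z": -2,"ax": 0,"ay": 0,"az": 0,"claw": 8},{"x": 30,"y": -16,"z": 0,"ax": 0,"ay": 0,"az": 0,"claw": 8},{"x": 30,"y": -16,"z": 0,"ax": 0,"ay": 0,"az": 0,"claw": 8},{"x": 25,"y": -14,"z": 0,"ax": 0,"ay": 0,"az": 0,"claw": 8},{"x": 0,"y": 0,"z": 0,"ax": 0,"ay": 0,"az": 0,"claw": 8},{"x": 0,"y": 0,"z": 0,"ax": 0,"ay": 0,"az": 0,"claw": 8}])

```text
clock: 5.95
position: [556.2, 18.5, 268.7]
eef_rot: [0.98, 0.199, -0.015, -0.006]
force: [0.6, -0.9, -4.2]
finger_gap: 11.5
```

```bash
python3 -c "
from h import *
th=.39
go(624-53*np.cos(th),43-53*np.sin(th),285,th)
print(yaw()[1].round(4),ctrl.read_state()['moment'])
d=snap('top','pics/top4.png')['img']
cv2.imwrite('pics/t4c.png',cv2.resize(d[100:220,240:400,::-1],(800,600),interpolation=cv2.INTER_CUBIC))
d=snap('side','pics/side4.png')['img']
cv2.imwrite('pics/s4c.png',cv2.resize(d[80:230,200:400,::-1],(800,600),interpolation=cv2.INTER_CUBIC))
"
```

```text
pos [556.2  18.5 268.7] yaw 0.4 tilt [-0.0321  0.0054 -0.9995] F [ 0.6 -0.9 -4.2] gap 11.5 t 5.95
tool delta [ 18.6   3.  -16.9] az 0.01
after turn delta [np.float64(19.0), np.float64(3.1), np.float64(-16.3)]
[[ 0.9207  0.3889 -0.0321]
 [ 0.3892 -0.9211  0.0054]
 [-0.0274 -0.0175 -0.9995]] [-0.14237372  0.10520276 -0.00426501]
```

View pics/t4c.png

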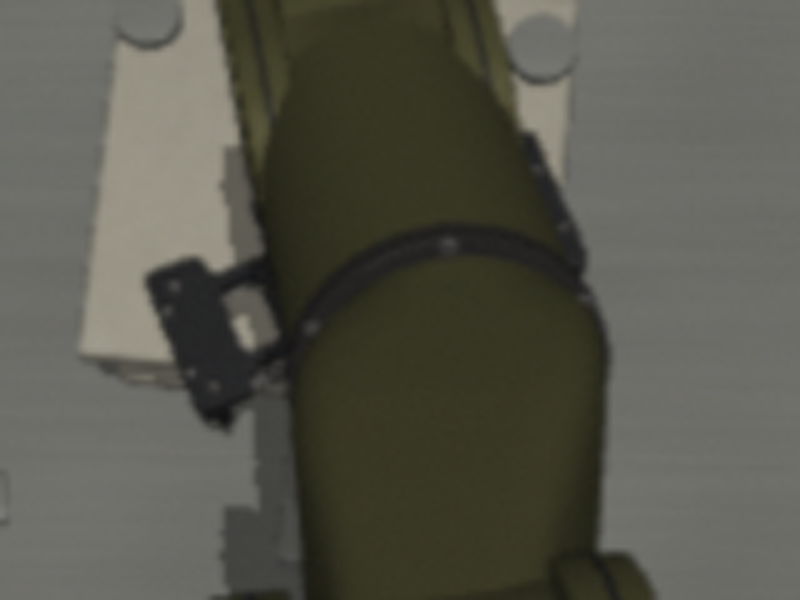

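View pics/s4c.png

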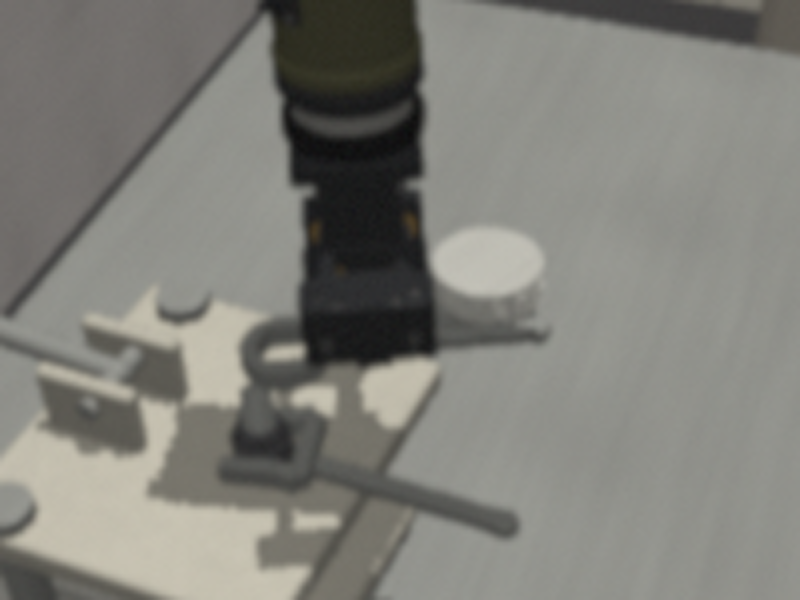

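Emit:
drive_tool(deltas=[{"x": 0,"y": 0,"z": -10,"ax": -0.01,"ay": 0.02,"az": 0.005,"claw": 8},{"x": 5,"y": 1,"z": -8,"ax": -0.008,"ay": 0.012,"az": 0.005,"claw": 8},{"x": 4,"y": 1,"z": -3,"ax": -0.003,"ay": 0.006,"az": 0,"claw": 8}])

```text
clock: 6.35
position: [563.9, 16.2, 290.9]
eef_rot: [0.982, 0.19, 0.006, 0.002]
force: [0.1, -0.2, -4.2]
finger_gap: 11.2
```

```bash
python3 -c "
from h import *
th=.39
go(624-53*np.cos(th),43-53*np.sin(th),285,th)
print(yaw()[1].round(4),ctrl.read_state()['moment'])
"
```

```text
pos [563.9  16.2 290.9] yaw 0.3831 tilt [ 0.0116 -0.0013 -0.9999] F [ 0.1 -0.2 -4.2] gap 11.2 t 6.35
tool delta [12.6 -2.1  6.1] az -0.0069
after turn delta [np.float64(12.7), np.float64(-1.9), np.float64(5.9)]
[[ 0.9275  0.3738  0.0116]
 [ 0.3738 -0.9275 -0.0013]
 [ 0.0103  0.0056 -0.9999]] [-0.02323367  0.12432256  0.02709132]
```

Emit:
drive_tool(deltas=[{"x": 6,"y": -1,"z": 2,"ax": 0.003,"ay": -0.005,"az": -0.005,"claw": 8},{"x": 5,"y": -1,"z": 0,"ax": 0,"ay": 0,"az": 0,"claw": 8},{"x": 0,"y": 0,"z": 0,"ax": 0,"ay": 0,"az": 0,"claw": 8}])

```text
clock: 6.65
position: [575.3, 22.1, 290.7]
eef_rot: [0.981, 0.192, 0.005, 0.001]
force: [0.5, 0.4, -3.5]
finger_gap: 11.4
```

```bash
python3 -c "
from h import *
th=.39
go(624-53*np.cos(th),43-53*np.sin(th),285,th)
print(yaw()[1].round(4),ctrl.read_state()['moment'])
d=snap('side','pics/side5.png')['img']
c=d[105:225,230:330,::-1].astype(float); c=np.clip((c-20)*1.6,0,255).astype(np.uint8)
cv2.imwrite('pics/s5c.png',cv2.resize(c,(500,600),interpolation=cv2.INTER_CUBIC))
d=snap('top','pics/top5.png')
"
```

```text
pos [575.3  22.1 290.7] yaw 0.3871 tilt [ 9.6e-03 -2.0e-04 -1.0e+00] F [ 0.5  0.4 -3.5] gap 11.4 t 6.65
tool delta [-0.1 -0.9  5.7] az -0.0029
after turn delta [np.float64(-0.0), np.float64(-0.9), np.float64(5.7)]
[[ 9.260e-01  3.775e-01  9.600e-03]
 [ 3.775e-01 -9.260e-01 -2.000e-04]
 [ 8.800e-03  3.900e-03 -1.000e+00]] [-0.06756107  0.13360004 -0.07097812]
```

View pics/s5c.png

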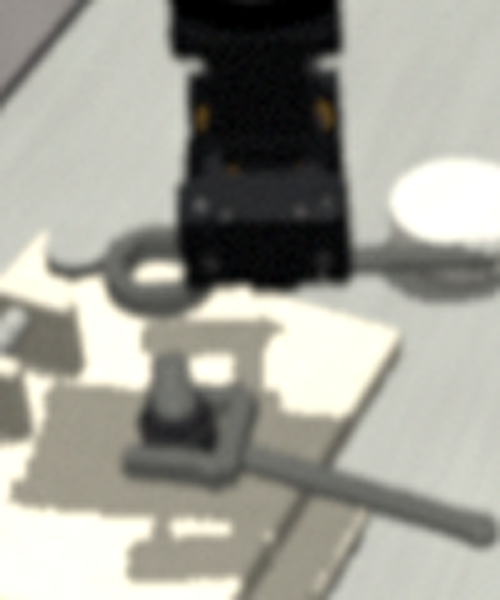

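```bash
python3 - <<'E'
from h import *
S=load("pics/side5.png")
m=R.from_quat(ctrl.read_state()["eef_rot"]).as_matrix(); p=ctrl.read_state()["position"]
a=np.linspace(0,2*np.pi,361)
for d in(51,53,55):
  b=p+m@np.array([d,0,18]); 
  out=[]
  for h in(0,16):
    for r in(26.5,15.5):
      q=np.array([proj(S,b+m@np.array([r*np.cos(t),r*np.sin(t),-h])) for t in a]); q=(q-[230,105]+.5)*5
      out.append((h,r,q.min(0).round(0),q.max(0).round(0)))
  print(d,b.round(1),out)
print(proj(S,[624,43,226]))
E
```

```text
51 [621.9  40.8 272.8] [(0, 26.5, array([107., 247.]), array([222., 322.])), (0, 15.5, array([131., 262.]), array([198., 306.])), (16, 26.5, array([103., 221.]), array([219., 295.])), (16, 15.5, array([127., 236.]), array([195., 279.]))]
53 [623.7  41.5 272.8] [(0, 26.5, array([103., 248.]), array([217., 322.])), (0, 15.5, array([127., 263.]), array([194., 306.])), (16, 26.5, array([ 99., 221.]), array([215., 295.])), (16, 15.5, array([123., 236.]), array([191., 279.]))]
55 [625.6  42.3 272.8] [(0, 26.5, array([ 99., 248.]), array([213., 322.])), (0, 15.5, array([123., 263.]), array([189., 306.])), (16, 26.5, array([ 94., 221.]), array([210., 296.])), (16, 15.5, array([119., 236.]), array([186., 280.]))]
(np.float64(263.2196863998347), np.float64(176.46661127823384))
```

Emit:
drive_tool(deltas=[{"x": 2,"y": -1,"z": 8,"ax": 0.002,"ay": -0.006,"az": 0,"claw": 8},{"x": 0,"y": 0,"z": 10,"ax": 0,"ay": 0,"az": 0,"claw": 8},{"x": 0,"y": 0,"z": 10,"ax": 0,"ay": 0,"az": 0,"claw": 8}])

```text
clock: 7.05
position: [576.5, 23.3, 261.0]
eef_rot: [0.981, 0.192, 0.001, 0.001]
force: [0.1, -0.6, -4.2]
finger_gap: 11.3
```

```bash
cat >> h.py <<'E'
def st(d=52):
    s=ctrl.read_state(); y0,m=yaw(s); b=s["position"]+m@np.array([d,0,17.9])
    t=m.T@np.array([0,0,-1.])
    print("pos",s["position"].round(1),"yaw %.4f"%y0,"bore",b.round(1),"fix ax %.4f ay %.4f"%(-t[1],t[0]),"Ftool",(m.T@s["force"]).round(1),"Mtool",(m.T@s["moment"]).round(2),"gap %.1f t %.2f"%(s["finger_gap"],s["clock"]))
    e=np.array([624,43.0])-b[:2]; print("to rod: tool x %.1f y %.1f"%tuple((m.T@np.array([*e,0]))[:2]))
E
python3 -c "
from h import *
st()"
```

```text
pos [576.5  23.3 261. ] yaw 0.3867 bore [624.7  42.9 243.2] fix ax 0.0022 ay -0.0020 Ftool [-0.1  0.5  4.2] Mtool [ 0.03 -0.16 -0.03] gap 11.3 t 7.05
to rod: tool x -0.6 y -0.4
```

Emit:
drive_tool(deltas=[{"x": 0,"y": 0,"z": 8,"ax": 0,"ay": 0,"az": 0,"claw": 8},{"x": 0,"y": 0,"z": 8,"ax": 0,"ay": 0,"az": 0,"claw": 8},{"x": 0,"y": 0,"z": 6,"ax": 0,"ay": 0,"az": 0,"claw": 8}])

```text
clock: 7.35
position: [575.2, 23.0, 235.0]
eef_rot: [0.981, 0.192, -0.001, 0.001]
force: [-1.0, 0.8, -3.6]
finger_gap: 11.2
```

```bash
python3 -c "
from h import *
st()
d=snap('side','pics/side6.png')['img']
c=d[105:225,230:330,::-1].astype(float); c=np.clip((c-20)*1.6,0,255).astype(np.uint8)
cv2.imwrite('pics/s6c.png',cv2.resize(c,(500,600),interpolation=cv2.INTER_CUBIC))
"
```

```text
pos [575.2  23.  235. ] yaw 0.3867 bore [623.3  42.6 217. ] fix ax 0.0010 ay 0.0020 Ftool [-0.6 -1.1  3.6] Mtool [-0.03 -0.11  0.01] gap 11.2 t 7.35
to rod: tool x 0.8 y -0.1
```

View pics/s6c.png

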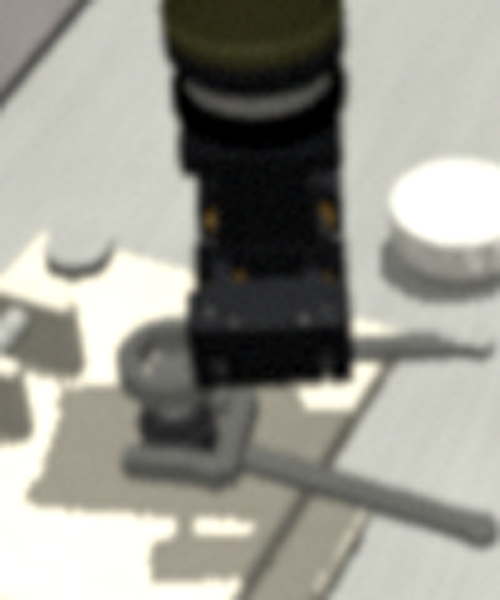

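The rod end shows inside the bore. Lower to just over the jam nut, then probe sideways for the rod.

Emit:
drive_tool(deltas=[{"x": 0.5,"y": 0,"z": 6,"ax": 0,"ay": 0.002,"az": 0,"claw": 8},{"x": 0,"y": 0,"z": 5,"ax": 0,"ay": 0,"az": 0,"claw": 8}])

```text
clock: 7.6
position: [575.6, 23.2, 222.8]
eef_rot: [0.981, 0.192, -0.0, 0.0]
force: [0.1, 0.4, -3.9]
finger_gap: 11.2
```

```bash
python3 -c "
from h import *
st()"
```

```text
pos [575.6  23.2 222.8] yaw 0.3867 bore [623.7  42.8 204.9] fix ax 0.0009 ay 0.0003 Ftool [ 0.2 -0.4  3.9] Mtool [-0.   -0.12  0.02] gap 11.2 t 7.60
to rod: tool x 0.3 y -0.1
```

Emit:
drive_tool(deltas=[{"x": 0,"y": 3,"z": 0,"ax": 0,"ay": 0,"az": 0,"claw": 8},{"x": 0,"y": 2,"z": 0,"ax": 0,"ay": 0,"az": 0,"claw": 8}])

```text
clock: 7.8
position: [577.2, 19.1, 222.2]
eef_rot: [0.981, 0.193, -0.0, -0.0]
force: [-0.8, 2.2, -3.2]
finger_gap: 11.6
```

```bash
python3 -c "
from h import *
st()"
```

```text
pos [577.2  19.1 222.2] yaw 0.3879 bore [625.3  38.8 204.3] fix ax -0.0002 ay 0.0009 Ftool [ 0.1 -2.3  3.2] Mtool [ 0.64 -0.06 -0.13] gap 11.6 t 7.80
to rod: tool x 0.3 y -4.4
```

Emit:
drive_tool(deltas=[{"x": 0,"y": 1,"z": 0,"ax": 0,"ay": 0,"az": 0,"claw": 8}])

```text
clock: 7.9
position: [577.3, 19.0, 222.3]
eef_rot: [0.981, 0.193, -0.001, -0.001]
force: [-1.0, 2.6, -4.3]
finger_gap: 11.2
```

```bash
python3 -c "
from h import *
st()"
```

```text
pos [577.3  19.  222.3] yaw 0.3888 bore [625.4  38.7 204.3] fix ax -0.0016 ay 0.0010 Ftool [ 0.1 -2.8  4.3] Mtool [ 0.67 -0.27 -0.17] gap 11.2 t 7.90
to rod: tool x 0.3 y -4.5
```

Emit:
drive_tool(deltas=[{"x": 0,"y": -5,"z": 0,"ax": 0,"ay": 0,"az": 0,"claw": 8},{"x": 0,"y": -3,"z": 0,"ax": 0,"ay": 0,"az": 0,"claw": 8},{"x": 0,"y": -1.5,"z": 0,"ax": 0,"ay": 0,"az": 0,"claw": 8}])

```text
clock: 8.2
position: [574.4, 27.4, 223.1]
eef_rot: [0.981, 0.192, 0.0, -0.0]
force: [-0.2, -0.4, -4.6]
finger_gap: 11.2
```

```bash
python3 -c "
from h import *
st()"
```

```text
pos [574.4  27.4 223.1] yaw 0.3873 bore [622.5  47.  205.2] fix ax 0.0001 ay -0.0009 Ftool [-0.3  0.3  4.6] Mtool [-0.02 -0.19  0.03] gap 11.2 t 8.20
to rod: tool x -0.2 y 4.3
```

Emit:
drive_tool(deltas=[{"x": 0,"y": -1.5,"z": 0,"ax": 0,"ay": 0,"az": 0,"claw": 8}])

```text
clock: 8.3
position: [573.9, 28.8, 223.3]
eef_rot: [0.981, 0.192, 0.001, 0.0]
force: [0.4, -0.1, -4.6]
finger_gap: 11.4
```

```bash
python3 -c "
from h import *
st()"
```

```text
pos [573.9  28.8 223.3] yaw 0.3872 bore [622.1  48.4 205.4] fix ax 0.0005 ay -0.0012 Ftool [0.3 0.3 4.6] Mtool [ 0.03 -0.15  0.02] gap 11.4 t 8.30
to rod: tool x -0.3 y 5.7
```

Emit:
drive_tool(deltas=[{"x": 0,"y": -1.5,"z": 0,"ax": 0,"ay": 0,"az": 0,"claw": 8}])

```text
clock: 8.4
position: [573.4, 30.2, 223.4]
eef_rot: [0.981, 0.192, 0.001, 0.0]
force: [-0.4, -0.4, -4.8]
finger_gap: 11.3
```

```bash
python3 -c "
from h import *
st()"
```

```text
pos [573.4  30.2 223.4] yaw 0.3871 bore [621.6  49.8 205.6] fix ax 0.0009 ay -0.0015 Ftool [-0.5  0.3  4.8] Mtool [ 0.03 -0.14 -0.04] gap 11.3 t 8.40
to rod: tool x -0.3 y 7.2
```

Emit:
drive_tool(deltas=[{"x": 0,"y": -1,"z": 0,"ax": 0,"ay": 0,"az": 0,"claw": 8}])

```text
clock: 8.5
position: [573.3, 30.6, 223.5]
eef_rot: [0.981, 0.192, 0.001, 0.001]
force: [0.6, -2.2, -5.2]
finger_gap: 11.3
```

```bash
python3 -c "
from h import *
st()"
```

```text
pos [573.3  30.6 223.5] yaw 0.3865 bore [621.5  50.2 205.7] fix ax 0.0019 ay -0.0020 Ftool [-0.3  2.2  5.2] Mtool [-0.42 -0.08  0.07] gap 11.3 t 8.50
to rod: tool x -0.4 y 7.6
```

Emit:
drive_tool(deltas=[{"x": 0,"y": -1,"z": 0,"ax": 0,"ay": 0,"az": 0,"claw": 8}])

```text
clock: 8.6
position: [573.3, 30.8, 223.6]
eef_rot: [0.981, 0.192, 0.001, 0.001]
force: [1.7, -1.5, -4.8]
finger_gap: 11.1
```

```bash
python3 -c "
from h import *
st()"
```

```text
pos [573.3  30.8 223.6] yaw 0.3855 bore [621.5  50.3 205.8] fix ax 0.0031 ay -0.0023 Ftool [1.  2.  4.8] Mtool [-0.46 -0.13  0.12] gap 11.1 t 8.60
to rod: tool x -0.4 y 7.7
```

Emit:
drive_tool(deltas=[{"x": 0,"y": -0.5,"z": 0,"ax": 0,"ay": 0,"az": 0,"claw": 8},{"x": 1,"y": 4,"z": 0,"ax": 0,"ay": 0,"az": 0,"claw": 8},{"x": 2,"y": 2.5,"z": 0,"ax": 0,"ay": 0,"az": 0,"claw": 8},{"x": 1.5,"y": 0,"z": 0,"ax": 0,"ay": 0,"az": 0,"claw": 8}])

```text
clock: 9.0
position: [579.8, 26.6, 223.5]
eef_rot: [0.981, 0.192, 0.001, 0.001]
force: [-0.1, 0.3, -2.9]
finger_gap: 11.0
```

```bash
python3 -c "
from h import *
st()"
```

```text
pos [579.8  26.6 223.5] yaw 0.3854 bore [628.1  46.1 205.7] fix ax 0.0026 ay -0.0016 Ftool [-0.  -0.3  2.9] Mtool [-0.04 -0.16 -0.01] gap 11.0 t 9.00
to rod: tool x -4.9 y 1.3
```

Emit:
drive_tool(deltas=[{"x": 1.5,"y": 0,"z": 0,"ax": 0,"ay": 0,"az": 0,"claw": 8}])

```text
clock: 9.1
position: [581.3, 27.4, 223.5]
eef_rot: [0.981, 0.192, 0.001, 0.001]
force: [-1.8, -0.2, -3.9]
finger_gap: 11.5
```

```bash
python3 -c "
from h import *
st()"
```

```text
pos [581.3  27.4 223.5] yaw 0.3855 bore [629.5  46.9 205.6] fix ax 0.0021 ay -0.0015 Ftool [-1.8 -0.5  3.9] Mtool [-0.05 -0.68 -0.05] gap 11.5 t 9.10
to rod: tool x -6.6 y 1.6
```

Emit:
drive_tool(deltas=[{"x": 1,"y": 0,"z": 0,"ax": 0,"ay": 0,"az": 0,"claw": 8}])

```text
clock: 9.2
position: [581.3, 27.6, 223.2]
eef_rot: [0.981, 0.192, -0.0, 0.001]
force: [-3.5, -1.1, -2.2]
finger_gap: 11.0
```

```bash
python3 -c "
from h import *
st()"
```

```text
pos [581.3  27.6 223.2] yaw 0.3856 bore [629.5  47.1 205.3] fix ax 0.0017 ay 0.0009 Ftool [-3.6 -0.3  2.2] Mtool [-0.03 -0.91  0.05] gap 11.0 t 9.20
to rod: tool x -6.7 y 1.7
```

Emit:
drive_tool(deltas=[{"x": -5,"y": 0,"z": 0,"ax": 0,"ay": 0,"az": 0,"claw": 8},{"x": -4,"y": 0,"z": 0,"ax": 0,"ay": 0,"az": 0,"claw": 8},{"x": -2,"y": 0,"z": 0,"ax": 0,"ay": 0,"az": 0,"claw": 8}])

```text
clock: 9.5
position: [570.9, 23.9, 223.2]
eef_rot: [0.981, 0.192, 0.0, 0.001]
force: [0.1, -0.4, -4.4]
finger_gap: 11.4
```

```bash
python3 -c "
from h import *
st()"
```

```text
pos [570.9  23.9 223.2] yaw 0.3864 bore [619.1  43.5 205.3] fix ax 0.0013 ay -0.0003 Ftool [-0.1  0.4  4.4] Mtool [-0.03 -0.15 -0.01] gap 11.4 t 9.50
to rod: tool x 4.4 y 2.3
```

Emit:
drive_tool(deltas=[{"x": -1,"y": 0,"z": 0,"ax": 0,"ay": 0,"az": 0,"claw": 8}])

```text
clock: 9.6
position: [569.7, 23.4, 223.3]
eef_rot: [0.981, 0.192, 0.0, 0.001]
force: [0.4, -1.0, -4.4]
finger_gap: 11.7
```

```bash
python3 -c "
from h import *
st()"
```

```text
pos [569.7  23.4 223.3] yaw 0.3864 bore [617.9  43.  205.4] fix ax 0.0014 ay -0.0005 Ftool [0.  1.  4.4] Mtool [-0.06 -0.18 -0.02] gap 11.7 t 9.60
to rod: tool x 5.6 y 2.3
```

Emit:
drive_tool(deltas=[{"x": -1,"y": 0,"z": 0,"ax": 0,"ay": 0,"az": 0,"claw": 8}])

```text
clock: 9.7
position: [569.5, 23.3, 223.6]
eef_rot: [0.981, 0.192, 0.001, 0.001]
force: [2.6, 0.6, -4.7]
finger_gap: 11.4
```

```bash
python3 -c "
from h import *
st()"
```

```text
pos [569.5  23.3 223.6] yaw 0.3864 bore [617.7  42.9 205.8] fix ax 0.0016 ay -0.0026 Ftool [2.6 0.4 4.7] Mtool [-0.11  0.38 -0.04] gap 11.4 t 9.70
to rod: tool x 5.9 y 2.3
```

Emit:
drive_tool(deltas=[{"x": 4,"y": 0.4,"z": 1,"ax": 0,"ay": -0.001,"az": 0,"claw": 8},{"x": 2.1,"y": 0.3,"z": 3,"ax": 0.001,"ay": 0,"az": 0,"claw": 8},{"x": 0,"y": 0,"z": 2,"ax": 0,"ay": 0,"az": 0,"claw": 8}])

```text
clock: 10.0
position: [576.3, 25.2, 217.6]
eef_rot: [0.981, 0.192, 0.001, 0.0]
force: [-0.5, -0.2, -3.8]
finger_gap: 11.1
```

```bash
sed -i 's/\[624,43.0\]/[623.6,44.55]/' h.py; python3 -c "
from h import *
st()"
```

```text
pos [576.3  25.2 217.6] yaw 0.3865 bore [624.5  44.8 199.8] fix ax 0.0008 ay -0.0025 Ftool [-0.5  0.   3.8] Mtool [ 0.01 -0.15 -0.05] gap 11.1 t 10.00
to rod: tool x -0.9 y -0.1
```

Emit:
drive_tool(deltas=[{"x": -0.9,"y": 0,"z": 1,"ax": 0,"ay": -0.002,"az": 0,"claw": 8},{"x": 0,"y": 0,"z": 1.5,"ax": 0,"ay": 0,"az": 0,"claw": 8},{"x": 0,"y": 0,"z": 1.5,"ax": 0,"ay": 0,"az": 0,"claw": 8}])

```text
clock: 10.3
position: [575.1, 24.9, 212.7]
eef_rot: [0.981, 0.192, -0.0, 0.0]
force: [-0.3, -0.2, -3.5]
finger_gap: 11.1
```

```bash
python3 -c "
from h import *
st()"
```

```text
pos [575.1  24.9 212.7] yaw 0.3867 bore [623.2  44.5 194.7] fix ax 0.0003 ay 0.0009 Ftool [-0.4  0.   3.5] Mtool [ 0.03 -0.08 -0.03] gap 11.1 t 10.30
to rod: tool x 0.4 y 0.1
```

Already 3 mm below the jam nut's top with no contact, so it seems to be engaging. Continue.

Emit:
drive_tool(deltas=[{"x": 0.3,"y": 0,"z": 1.5,"ax": 0,"ay": 0,"az": 0,"claw": 8},{"x": 0,"y": 0,"z": 1.5,"ax": 0,"ay": 0,"az": 0,"claw": 8}])

```text
clock: 10.5
position: [575.2, 25.0, 209.3]
eef_rot: [0.981, 0.192, -0.001, 0.0]
force: [0.2, -0.4, -4.8]
finger_gap: 11.1
```

```bash
python3 -c "
from h import *
st()"
```

```text
pos [575.2  25.  209.3] yaw 0.3866 bore [623.4  44.6 191.4] fix ax 0.0003 ay 0.0012 Ftool [0.  0.4 4.8] Mtool [-0.02 -0.12 -0.04] gap 11.1 t 10.50
to rod: tool x 0.2 y 0.1
```

Emit:
drive_tool(deltas=[{"x": 0,"y": 0,"z": 1.5,"ax": 0,"ay": 0,"az": 0,"claw": 8},{"x": 0,"y": 0,"z": 1.5,"ax": 0,"ay": 0,"az": 0,"claw": 8}])

```text
clock: 10.7
position: [575.2, 24.9, 206.1]
eef_rot: [0.981, 0.192, -0.001, 0.0]
force: [-0.7, -0.2, -3.0]
finger_gap: 11.3
```

```bash
python3 -c "
from h import *
st()"
```

```text
pos [575.2  24.9 206.1] yaw 0.3866 bore [623.3  44.5 188.1] fix ax 0.0003 ay 0.0013 Ftool [-0.7 -0.1  3. ] Mtool [ 0.06 -0.25 -0.06] gap 11.3 t 10.70
to rod: tool x 0.3 y 0.1
```

Emit:
drive_tool(deltas=[{"x": 0,"y": 0,"z": 1.5,"ax": 0,"ay": 0,"az": 0,"claw": 8}])

```text
clock: 10.8
position: [575.1, 24.8, 205.2]
eef_rot: [0.981, 0.192, -0.001, 0.0]
force: [-4.3, -1.3, 10.2]
finger_gap: 11.1
```

```bash
python3 -c "
from h import *
st()
d=snap('side','pics/side7.png')['img']
c=d[105:225,230:330,::-1].astype(float); c=np.clip((c-20)*1.6,0,255).astype(np.uint8)
cv2.imwrite('pics/s7c.png',cv2.resize(c,(500,600),interpolation=cv2.INTER_CUBIC))
"
```

```text
pos [575.1  24.8 205.2] yaw 0.3864 bore [623.2  44.4 187.2] fix ax 0.0005 ay 0.0014 Ftool [ -4.5  -0.4 -10.2] Mtool [ 0.34 -0.75 -0.03] gap 11.1 t 10.80
to rod: tool x 0.4 y -0.0
```

View pics/s7c.png

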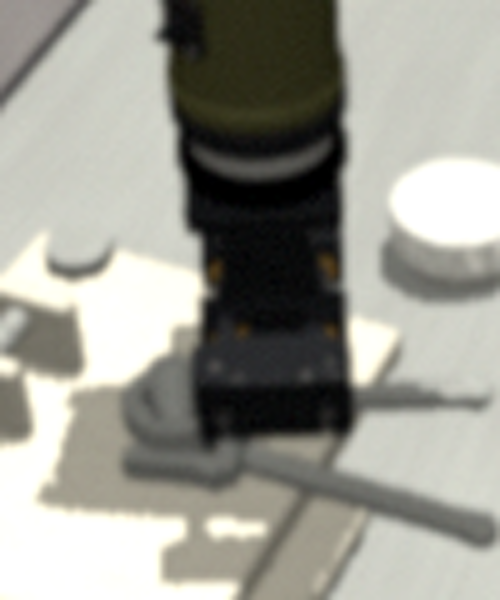

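Seated: contact force at underside ≈ 188 mm, and the ring is around the nut in the picture at (165,400). Relax, release and rise.

Emit:
drive_tool(deltas=[{"x": 0,"y": 0,"z": -1,"ax": 0,"ay": 0,"az": 0,"claw": 11},{"x": 0,"y": 0,"z": 0,"ax": 0,"ay": 0,"az": 0,"claw": 18},{"x": 0,"y": 0,"z": 0,"ax": 0,"ay": 0,"az": 0,"claw": 40},{"x": 0,"y": 0,"z": 0,"ax": 0,"ay": 0,"az": 0,"claw": 40},{"x": 0,"y": 0,"z": -5,"ax": 0,"ay": 0,"az": 0,"claw": 40},{"x": 0,"y": 0,"z": -20,"ax": 0,"ay": 0,"az": 0,"claw": 86},{"x": 0,"y": 0,"z": -20,"ax": 0,"ay": 0,"az": 0,"claw": 86},{"x": 0,"y": 0,"z": -5,"ax": 0,"ay": 0,"az": 0,"claw": 86}], force=20)

```text
clock: 11.65
position: [577.1, 25.3, 259.6]
eef_rot: [0.981, 0.192, 0.002, 0.0]
force: [-0.1, 0.6, -0.5]
finger_gap: 61.7
```

```bash
python3 -c "
from h import *
st()
d=snap('side','pics/side8.png')['img']
c=d[105:225,230:330,::-1].astype(float); c=np.clip((c-20)*1.6,0,255).astype(np.uint8)
cv2.imwrite('pics/s8c.png',cv2.resize(c,(500,600),interpolation=cv2.INTER_CUBIC))
snap('top','pics/top8.png')
"
```

```text
pos [577.1  25.3 259.6] yaw 0.3864 bore [625.3  44.9 241.9] fix ax 0.0016 ay -0.0038 Ftool [ 0.2 -0.6  0.5] Mtool [-0.01  0.04  0.02] gap 61.7 t 11.65
to rod: tool x -1.7 y -0.4
```

View pics/s8c.png

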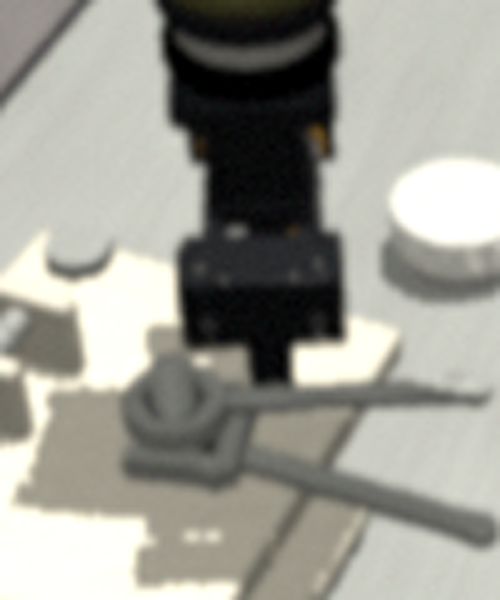

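View pics/top8.png

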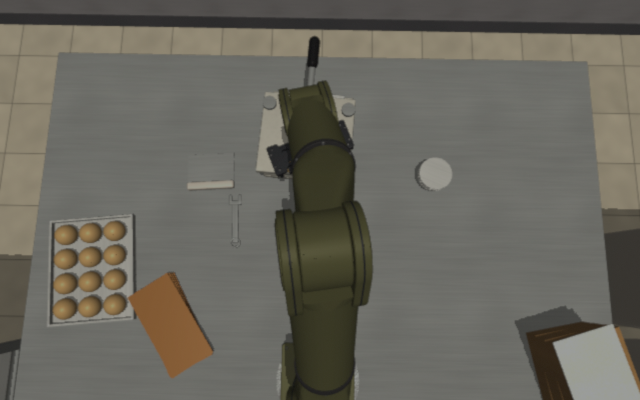

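```bash
python3 - <<'E'
from h import *
S=load("pics/side8.png")
P=np.array([623.6,44.0])
def c(x,y): return ((x+.5)/5-.5+230,(y+.5)/5-.5+105)
for th in(.34,.386,.43):
  print(th,[((np.array(proj(S,[*(P-r*np.array([np.cos(th),np.sin(th)])),203]))-[230,105]+.5)*5).round(0) for r in(40,100,158)])
print("open")
for th in(-.1,-.053,0.0):
  print(th,[((np.array(proj(S,[*(P-r*np.array([np.cos(th),np.sin(th)])),180]))-[230,105]+.5)*5).round(0) for r in(50,100,173)])
th=.14; b=P-105*np.array([np.cos(th),np.sin(th)]); print(b); go(b[0],b[1],240,th)
E
```

```text
0.34 [array([254., 395.]), array([376., 393.]), array([493., 391.])]
0.386 [array([254., 392.]), array([376., 387.]), array([492., 381.])]
0.43 [array([254., 390.]), array([375., 381.]), array([490., 372.])]
open
-0.1 [array([266., 458.]), array([357., 488.]), array([495., 533.])]
-0.053 [array([268., 455.]), array([361., 481.]), array([501., 521.])]
0.0 [array([270., 451.]), array([365., 474.]), array([507., 508.])]
[519.6273204   29.34797296]
pos [576.5  25.2 258.4] yaw 0.3865 tilt [ 2.5e-03 -2.0e-04 -1.0e+00] F [-0.1  0.4 -1.2] gap 69.7 t 11.75
tool delta [-51.1 -25.3  18.2] az 0.2465
after turn delta [np.float64(-55.7), np.float64(-12.1), np.float64(18.4)]
```

Emit:
drive_tool(deltas=[{"x": -12,"y": -6,"z": 0,"ax": 0,"ay": 0,"az": 0.08,"claw": 86},{"x": -14,"y": -4,"z": 0,"ax": 0,"ay": 0,"az": 0.08,"claw": 86},{"x": -14,"y": -2,"z": 0,"ax": 0,"ay": 0,"az": 0.08,"claw": 86},{"x": -14,"y": 0,"z": 0,"ax": 0,"ay": 0,"az": 0,"claw": 86},{"x": 0,"y": 0,"z": 0,"ax": 0,"ay": 0,"az": 0,"claw": 86}], force=3)

```text
clock: 12.25
position: [516.5, 22.4, 253.8]
eef_rot: [0.998, 0.068, -0.002, 0.0]
force: [-0.2, 0.1, -0.0]
finger_gap: 86.0
```

```bash
python3 -c "
from h import *
th=.14; go(519.9,27.4,225,th);st()
"
```

```text
pos [516.5  22.4 253.8] yaw 0.1363 tilt [-4.2e-03 -9.0e-04 -1.0e+00] F [-0.2  0.1 -0. ] gap 86.0 t 12.25
tool delta [ 4.2 -4.5 28.8] az -0.0037
after turn delta [np.float64(4.1), np.float64(-4.5), np.float64(28.8)]
pos [516.5  22.4 253.8] yaw 0.1363 bore [567.9  29.5 235.7] fix ax 0.0003 ay 0.0043 Ftool [-0.2 -0.1  0. ] Mtool [-0.01  0.01  0.04] gap 86.0 t 12.25
to rod: tool x 57.2 y -7.4
```

Emit:
drive_tool(deltas=[{"x": 2,"y": -3,"z": 10,"ax": 0,"ay": 0.004,"az": -0.004,"claw": 86},{"x": 2,"y": -1,"z": 10,"ax": 0,"ay": 0,"az": 0,"claw": 86},{"x": 0,"y": 0,"z": 8,"ax": 0,"ay": 0,"az": 0,"claw": 86}])

```text
clock: 12.55
position: [522.1, 27.8, 223.4]
eef_rot: [0.997, 0.071, 0.001, -0.0]
force: [0.1, 0.0, 0.3]
finger_gap: 86.0
```

```bash
python3 -c "
from h import *
th=.14; go(519.9,27.4,181,th);st()
d=snap('side','pics/side9.png')['img']
c=d[105:225,230:330,::-1].astype(float); c=np.clip((c-20)*1.6,0,255).astype(np.uint8)
cv2.imwrite('pics/s9c.png',cv2.resize(c,(500,600),interpolation=cv2.INTER_CUBIC))
"
```

```text
pos [522.1  27.8 223.4] yaw 0.1414 tilt [ 2.4e-03  4.0e-04 -1.0e+00] F [0.1 0.  0.3] gap 86.0 t 12.55
tool delta [-2.4  0.1 42.4] az 0.0014
after turn delta [np.float64(-2.3), np.float64(0.1), np.float64(42.4)]
pos [522.1  27.8 223.4] yaw 0.1414 bore [573.7  35.1 205.6] fix ax -0.0000 ay -0.0024 Ftool [ 0.1  0.  -0.3] Mtool [ 0.04 -0.02 -0.01] gap 86.0 t 12.55
to rod: tool x 50.8 y -2.3
```

View pics/s9c.png

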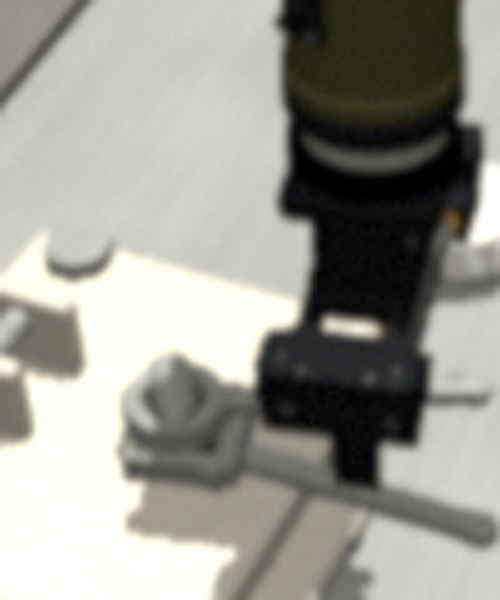

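Emit:
drive_tool(deltas=[{"x": -1,"y": 0,"z": 6,"ax": 0,"ay": -0.002,"az": 0,"claw": 86},{"x": -1,"y": 0,"z": 6,"ax": 0,"ay": 0,"az": 0,"claw": 86},{"x": 0,"y": 0,"z": 6,"ax": 0,"ay": 0,"az": 0,"claw": 86},{"x": 0,"y": 0,"z": 4,"ax": 0,"ay": 0,"az": 0,"claw": 86}])

```text
clock: 13.0
position: [519.5, 27.3, 197.4]
eef_rot: [0.997, 0.071, -0.002, 0.0]
force: [-0.6, -0.4, 0.2]
finger_gap: 86.1
```

```bash
python3 -c "
from h import *
th=.14; go(519.9,27.4,181,th);st()"
```

```text
pos [519.5  27.3 197.4] yaw 0.1414 tilt [-3.3e-03 -3.0e-04 -1.0e+00] F [-0.6 -0.4  0.2] gap 86.1 t 13.0
tool delta [ 0.5 -0.  16.4] az 0.0014
after turn delta [np.float64(0.4), np.float64(-0.0), np.float64(16.4)]
pos [519.5  27.3 197.4] yaw 0.1414 bore [570.9  34.6 179.3] fix ax -0.0001 ay 0.0033 Ftool [-0.6  0.3 -0.2] Mtool [-0.04  0.   -0.01] gap 86.1 t 13.00
to rod: tool x 53.6 y -2.4
```

Emit:
drive_tool(deltas=[{"x": 0,"y": 0,"z": 5,"ax": 0,"ay": 0,"az": 0,"claw": 86},{"x": 0,"y": 0,"z": 5,"ax": 0,"ay": 0,"az": 0,"claw": 86},{"x": 0,"y": 0,"z": 5,"ax": 0,"ay": 0,"az": 0,"claw": 86}])

```text
clock: 13.3
position: [519.8, 27.2, 181.5]
eef_rot: [0.998, 0.071, -0.001, 0.0]
force: [-0.4, 0.5, -0.0]
finger_gap: 86.0
```

```bash
python3 -c "
from h import *
th=.14; go(519.9,27.4,181,th);st()
d=snap('side','pics/side10.png')['img']
c=d[105:225,230:330,::-1].astype(float); c=np.clip((c-20)*1.6,0,255).astype(np.uint8)
cv2.imwrite('pics/s10c.png',cv2.resize(c,(500,600),interpolation=cv2.INTER_CUBIC))
"
```

```text
pos [519.8  27.2 181.5] yaw 0.1412 tilt [-2.3e-03 -3.0e-04 -1.0e+00] F [-0.4  0.5 -0. ] gap 86.0 t 13.3
tool delta [ 0.1 -0.1  0.5] az 0.0012
after turn delta [np.float64(0.1), np.float64(-0.1), np.float64(0.5)]
pos [519.8  27.2 181.5] yaw 0.1412 bore [571.2  34.6 163.4] fix ax -0.0001 ay 0.0023 Ftool [-0.4 -0.5  0. ] Mtool [ 0.05 -0.04  0.03] gap 86.0 t 13.30
to rod: tool x 53.3 y -2.5
```

View pics/s10c.png

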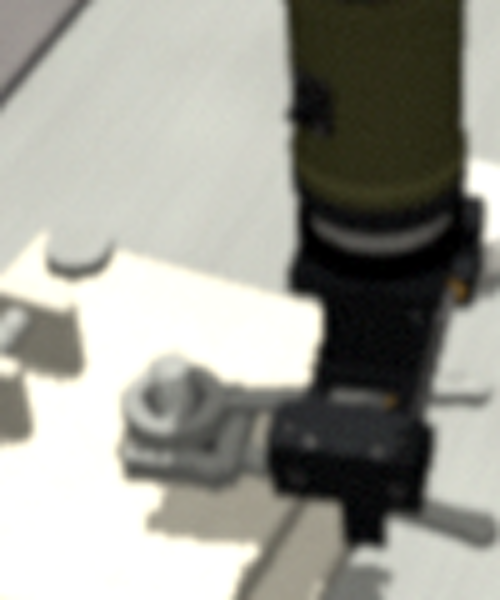

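Both handles lie between the fingers (left finger at (365,540), clear of the open handle). Close gently at 3 N.

Emit:
drive_tool(deltas=[{"x": 0,"y": 0,"z": 0,"ax": 0,"ay": 0.002,"az": 0,"claw": 74},{"x": 0,"y": 0,"z": 0,"ax": 0,"ay": 0,"az": 0,"claw": 74},{"x": 0,"y": 0,"z": 0,"ax": 0,"ay": 0,"az": 0,"claw": 74}], force=3)

```text
clock: 13.65
position: [519.3, 27.3, 180.6]
eef_rot: [0.998, 0.071, -0.001, -0.0]
force: [-0.6, -0.2, -0.5]
finger_gap: 74.0
```

```bash
python3 -c "
from h import *
st()"
```

```text
pos [519.3  27.3 180.6] yaw 0.1413 bore [570.8  34.6 162.7] fix ax -0.0001 ay 0.0016 Ftool [-0.6  0.2  0.5] Mtool [-0.04  0.03 -0.  ] gap 74.0 t 13.65
to rod: tool x 53.7 y -2.4
```

Emit:
drive_tool(deltas=[{"x": 0,"y": 0,"z": 0,"ax": 0,"ay": 0,"az": 0,"claw": 68},{"x": 0,"y": 0,"z": 0,"ax": 0,"ay": 0,"az": 0,"claw": 68},{"x": 0,"y": 0,"z": 0,"ax": 0,"ay": 0,"az": 0,"claw": 68}], force=3)

```text
clock: 13.95
position: [519.3, 27.9, 181.0]
eef_rot: [0.997, 0.071, -0.001, -0.0]
force: [0.6, -0.4, 0.9]
finger_gap: 68.0
```

```bash
python3 -c "
from h import *
st()"
```

```text
pos [519.3  27.9 181. ] yaw 0.1418 bore [570.8  35.2 163.1] fix ax -0.0009 ay 0.0010 Ftool [ 0.6  0.5 -0.9] Mtool [ 0.01 -0.    0.03] gap 68.0 t 13.95
to rod: tool x 53.6 y -1.8
```

Emit:
drive_tool(deltas=[{"x": 0,"y": 0,"z": 0,"ax": 0,"ay": 0,"az": 0,"claw": 62},{"x": 0,"y": 0,"z": 0,"ax": 0,"ay": 0,"az": 0,"claw": 62},{"x": 0,"y": 0,"z": 0,"ax": 0,"ay": 0,"az": 0,"claw": 62}], force=3)

```text
clock: 14.25
position: [518.9, 28.4, 181.0]
eef_rot: [0.997, 0.071, -0.001, -0.001]
force: [1.0, 0.4, -0.3]
finger_gap: 62.4
```

```bash
python3 -c "
from h import *
st()"
```

```text
pos [518.9  28.4 181. ] yaw 0.1425 bore [570.3  35.8 163. ] fix ax -0.0015 ay 0.0018 Ftool [ 1.  -0.3  0.2] Mtool [ 0.18  0.01 -0.  ] gap 62.4 t 14.25
to rod: tool x 54.0 y -1.0
```

Emit:
drive_tool(deltas=[{"x": 0,"y": 0,"z": 0,"ax": 0,"ay": 0,"az": 0,"claw": 57},{"x": 0,"y": 0,"z": 0,"ax": 0,"ay": 0,"az": 0,"claw": 57},{"x": 0,"y": 0,"z": 0,"ax": 0,"ay": 0,"az": 0,"claw": 57}], force=3)

```text
clock: 14.55
position: [518.5, 28.9, 181.0]
eef_rot: [0.997, 0.071, -0.001, -0.001]
force: [-0.5, 0.9, -1.2]
finger_gap: 57.0
```

```bash
python3 -c "
from h import *
st()"
```

```text
pos [518.5  28.9 181. ] yaw 0.1429 bore [569.9  36.3 162.9] fix ax -0.0021 ay 0.0026 Ftool [-0.4 -0.9  1.2] Mtool [ 0.28 -0.13  0.02] gap 57.0 t 14.55
to rod: tool x 54.4 y -0.5
```

Emit:
drive_tool(deltas=[{"x": 0,"y": 0,"z": 0,"ax": 0,"ay": 0,"az": 0,"claw": 50},{"x": 0,"y": 0,"z": 0,"ax": 0,"ay": 0,"az": 0,"claw": 50},{"x": 0,"y": 0,"z": 0,"ax": 0,"ay": 0,"az": 0,"claw": 50}], force=3)

```text
clock: 14.85
position: [517.9, 29.6, 180.9]
eef_rot: [0.997, 0.072, -0.002, -0.001]
force: [-1.5, 1.3, -0.6]
finger_gap: 49.8
```

```bash
python3 -c "
from h import *
st()"
```

```text
pos [517.9  29.6 180.9] yaw 0.1436 bore [569.3  37.1 162.8] fix ax -0.0030 ay 0.0035 Ftool [-1.3 -1.5  0.6] Mtool [ 0.31 -0.18  0.01] gap 49.8 t 14.85
to rod: tool x 54.8 y 0.4
```

```bash
python3 -c "
from h import *
d=snap('side','pics/side11.png')['img']
c=d[105:225,230:330,::-1].astype(float); c=np.clip((c-20)*1.6,0,255).astype(np.uint8)
cv2.imwrite('pics/s11c.png',cv2.resize(c,(500,600),interpolation=cv2.INTER_CUBIC))
"
```

```text
(no output)
```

View pics/s11c.png

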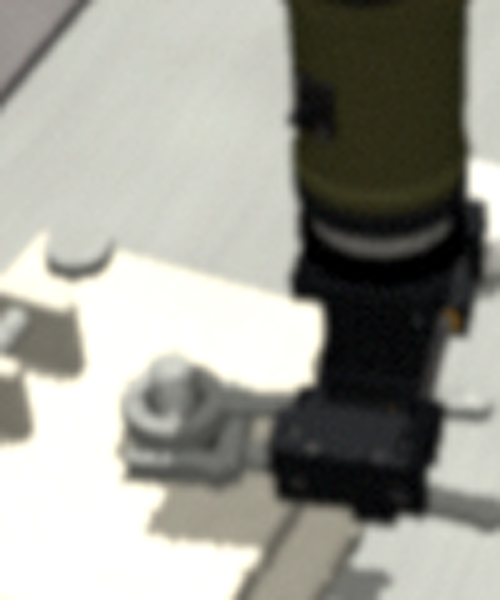

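Within play both handles came in (ring end dropped to y≈408, open end rose to ≈510). Continue at 3 N.

Emit:
drive_tool(deltas=[{"x": 0,"y": 0,"z": 0,"ax": 0,"ay": 0,"az": 0,"claw": 46},{"x": 0,"y": 0,"z": 0,"ax": 0,"ay": 0,"az": 0,"claw": 46},{"x": 0,"y": 0,"z": 0,"ax": 0,"ay": 0,"az": 0,"claw": 46}], force=3)

```text
clock: 15.2
position: [517.7, 30.6, 180.9]
eef_rot: [0.997, 0.072, -0.002, -0.002]
force: [-0.7, 1.5, 0.5]
finger_gap: 45.9
```

```bash
python3 -c "
from h import *
st()"
```

```text
pos [517.7  30.6 180.9] yaw 0.1442 bore [569.1  38.1 162.8] fix ax -0.0042 ay 0.0038 Ftool [-0.5 -1.5 -0.5] Mtool [ 0.48 -0.21  0.05] gap 45.9 t 15.20
to rod: tool x 54.9 y 1.5
```

Emit:
drive_tool(deltas=[{"x": 0,"y": 0,"z": 0,"ax": 0,"ay": 0,"az": 0,"claw": 44},{"x": 0,"y": 0,"z": 0,"ax": 0,"ay": 0,"az": 0,"claw": 44},{"x": 0,"y": 0,"z": 0,"ax": 0,"ay": 0,"az": 0,"claw": 44}], force=3)

```text
clock: 15.5
position: [517.7, 30.6, 180.9]
eef_rot: [0.997, 0.072, -0.002, -0.002]
force: [-1.2, 1.9, 0.2]
finger_gap: 45.9
```

```bash
python3 -c "
from h import *
st()"
```

```text
pos [517.7  30.6 180.9] yaw 0.1441 bore [569.1  38.1 162.8] fix ax -0.0043 ay 0.0038 Ftool [-0.9 -2.  -0.2] Mtool [ 0.65 -0.24  0.03] gap 45.9 t 15.50
to rod: tool x 54.9 y 1.5
```

Emit:
drive_tool(deltas=[{"x": 0,"y": 0,"z": 0,"ax": 0,"ay": 0,"az": 0,"claw": 44},{"x": 0,"y": 0,"z": 0,"ax": 0,"ay": 0,"az": 0,"claw": 44},{"x": 0,"y": 0,"z": 0,"ax": 0,"ay": 0,"az": 0,"claw": 44}], force=7)

```text
clock: 15.8
position: [517.5, 30.8, 180.9]
eef_rot: [0.997, 0.072, -0.002, -0.002]
force: [-0.6, 2.2, 0.6]
finger_gap: 44.1
```

```bash
python3 -c "
from h import *
st()"
```

```text
pos [517.5  30.8 180.9] yaw 0.1438 bore [568.9  38.3 162.8] fix ax -0.0046 ay 0.0040 Ftool [-0.3 -2.2 -0.6] Mtool [ 0.68 -0.24  0.07] gap 44.1 t 15.80
to rod: tool x 55.0 y 1.7
```

Emit:
drive_tool(deltas=[{"x": 0,"y": -0.3,"z": 0,"ax": 0,"ay": 0,"az": 0,"claw": 42},{"x": 0,"y": -0.3,"z": 0,"ax": 0,"ay": 0,"az": 0,"claw": 42},{"x": 0,"y": -0.3,"z": 0,"ax": 0,"ay": 0,"az": 0,"claw": 42}], force=7)

```text
clock: 16.1
position: [517.4, 31.1, 180.9]
eef_rot: [0.997, 0.071, -0.002, -0.002]
force: [-1.7, 1.0, -0.3]
finger_gap: 42.0
```

```bash
python3 -c "
from h import *
st()"
```

```text
pos [517.4  31.1 180.9] yaw 0.1428 bore [568.7  38.5 162.8] fix ax -0.0040 ay 0.0042 Ftool [-1.5 -1.2  0.3] Mtool [ 0.49 -0.24  0.11] gap 42.0 t 16.10
to rod: tool x 55.2 y 1.9
```

Emit:
drive_tool(deltas=[{"x": 0,"y": -0.2,"z": 0,"ax": 0,"ay": 0,"az": 0,"claw": 40},{"x": 0,"y": 0,"z": 0,"ax": 0,"ay": 0,"az": 0,"claw": 40},{"x": 0,"y": 0,"z": 0,"ax": 0,"ay": 0,"az": 0,"claw": 40}], force=7)

```text
clock: 16.4
position: [517.3, 31.1, 180.9]
eef_rot: [0.997, 0.071, -0.002, -0.002]
force: [-1.6, 2.0, 0.6]
finger_gap: 41.4
```

```bash
python3 -c "
from h import *
st()"
```

```text
pos [517.3  31.1 180.9] yaw 0.1424 bore [568.7  38.5 162.8] fix ax -0.0037 ay 0.0043 Ftool [-1.3 -2.2 -0.6] Mtool [ 0.61 -0.3   0.14] gap 41.4 t 16.40
to rod: tool x 55.2 y 1.8
```

Emit:
drive_tool(deltas=[{"x": 0,"y": 0,"z": 0,"ax": 0,"ay": 0,"az": 0,"claw": 39},{"x": 0,"y": -0.2,"z": 0,"ax": 0,"ay": 0,"az": 0,"claw": 39},{"x": 0,"y": -0.2,"z": 0,"ax": 0,"ay": 0,"az": 0,"claw": 39}], force=10)

```text
clock: 16.7
position: [517.1, 31.2, 180.9]
eef_rot: [0.997, 0.071, -0.002, -0.002]
force: [-1.6, 1.1, 0.3]
finger_gap: 39.2
```

```bash
python3 -c "
from h import *
st()"
```

```text
pos [517.1  31.2 180.9] yaw 0.1417 bore [568.5  38.6 162.8] fix ax -0.0035 ay 0.0045 Ftool [-1.4 -1.3 -0.3] Mtool [ 0.54 -0.23  0.22] gap 39.2 t 16.70
to rod: tool x 55.4 y 1.9
```

Emit:
drive_tool(deltas=[{"x": 0,"y": 0,"z": 0,"ax": 0,"ay": 0,"az": 0,"claw": 37},{"x": 0,"y": -0.2,"z": 0,"ax": 0,"ay": 0,"az": 0,"claw": 37},{"x": 0,"y": -0.2,"z": 0,"ax": 0,"ay": 0,"az": 0,"claw": 37}], force=10)

```text
clock: 17.0
position: [517.1, 31.2, 181.0]
eef_rot: [0.998, 0.07, -0.002, -0.001]
force: [-1.3, 1.3, 0.7]
finger_gap: 38.2
```

```bash
python3 -c "
from h import *
st()"
```

```text
pos [517.1  31.2 181. ] yaw 0.1410 bore [568.5  38.6 162.8] fix ax -0.0031 ay 0.0045 Ftool [-1.1 -1.4 -0.7] Mtool [ 0.56 -0.23  0.2 ] gap 38.2 t 17.00
to rod: tool x 55.4 y 1.8
```

Emit:
drive_tool(deltas=[{"x": 0,"y": -0.4,"z": 0,"ax": 0,"ay": 0,"az": 0,"claw": 37},{"x": 0,"y": -0.4,"z": 0,"ax": 0,"ay": 0,"az": 0,"claw": 36},{"x": 0,"y": -0.4,"z": 0,"ax": 0,"ay": 0,"az": 0,"claw": 36}], force=10)

```text
clock: 17.3
position: [517.0, 31.5, 180.9]
eef_rot: [0.998, 0.07, -0.002, -0.001]
force: [-1.7, 0.2, 0.8]
finger_gap: 37.9
```

```bash
python3 -c "
from h import *
st()
d=snap('side','pics/side12.png')['img']
c=d[105:225,230:330,::-1].astype(float); c=np.clip((c-20)*1.6,0,255).astype(np.uint8)
cv2.imwrite('pics/s12c.png',cv2.resize(c,(500,600),interpolation=cv2.INTER_CUBIC))
"
```

```text
pos [517.   31.5 180.9] yaw 0.1398 bore [568.4  38.7 162.8] fix ax -0.0019 ay 0.0045 Ftool [-1.7 -0.4 -0.8] Mtool [ 0.37 -0.15  0.17] gap 37.9 t 17.30
to rod: tool x 55.4 y 1.9
```

View pics/s12c.png

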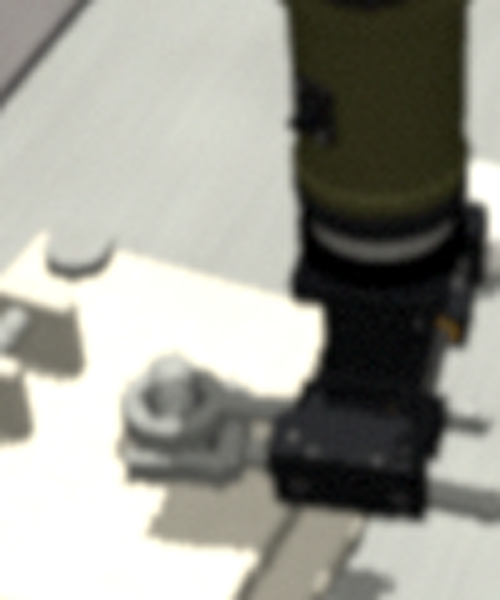

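Emit:
drive_tool(deltas=[{"x": 0,"y": -0.2,"z": 0,"ax": 0,"ay": 0,"az": 0,"claw": 35},{"x": 0,"y": -0.2,"z": 0,"ax": 0,"ay": 0,"az": 0,"claw": 35},{"x": 0,"y": -0.2,"z": 0,"ax": 0,"ay": 0,"az": 0,"claw": 35},{"x": 0,"y": -0.2,"z": 0,"ax": 0,"ay": 0,"az": 0,"claw": 35}], force=12)

```text
clock: 17.75
position: [516.9, 32.0, 181.0]
eef_rot: [0.998, 0.07, -0.002, -0.001]
force: [-2.0, 0.3, 1.2]
finger_gap: 35.2
```

```bash
python3 -c "
from h import *
st()"
```

```text
pos [516.9  32.  181. ] yaw 0.1393 bore [568.3  39.2 162.8] fix ax -0.0015 ay 0.0046 Ftool [-2.  -0.6 -1.2] Mtool [ 0.34 -0.21  0.2 ] gap 35.2 t 17.75
to rod: tool x 55.5 y 2.4
```

Emit:
drive_tool(deltas=[{"x": 0,"y": -0.2,"z": 0,"ax": 0,"ay": 0,"az": 0,"claw": 33},{"x": 0,"y": -0.2,"z": 0,"ax": 0,"ay": 0,"az": 0,"claw": 33},{"x": 0,"y": -0.2,"z": 0,"ax": 0,"ay": 0,"az": 0,"claw": 33},{"x": 0,"y": -0.2,"z": 0,"ax": 0,"ay": 0,"az": 0,"claw": 33}], force=12)

```text
clock: 18.15
position: [516.7, 32.9, 181.0]
eef_rot: [0.998, 0.07, -0.002, -0.001]
force: [-2.0, 0.4, 1.4]
finger_gap: 32.9
```

```bash
python3 -c "
from h import *
st()"
```

```text
pos [516.7  32.9 181. ] yaw 0.1393 bore [568.2  40.1 162.8] fix ax -0.0016 ay 0.0046 Ftool [-1.9 -0.7 -1.4] Mtool [ 0.31 -0.24  0.18] gap 32.9 t 18.15
to rod: tool x 55.5 y 3.3
```

```bash
python3 - <<'E'
from h import *
snap('side','pics/side13.png')
st()
for n in (8,11,12,13):
    d=load(f"pics/side{n}.png")["img"].astype(float).mean(2)
    print(n,[d[195:218,u].round(0).astype(int).tolist() for u in (320,322)])
E
```

```text
pos [516.7  32.9 181. ] yaw 0.1393 bore [568.2  40.1 162.8] fix ax -0.0016 ay 0.0046 Ftool [-1.  -0.2 -1.8] Mtool [ 0.34 -0.21  0.16] gap 33.4 t 18.20
to rod: tool x 55.5 y 3.3
8 [[147, 147, 148, 148, 149, 150, 151, 150, 151, 148, 136, 113, 96, 88, 86, 82, 86, 109, 136, 146, 148, 148, 148], [149, 149, 150, 150, 151, 150, 150, 150, 150, 150, 141, 123, 103, 92, 89, 85, 80, 89, 115, 138, 148, 150, 148]]
11 [[149, 150, 151, 152, 153, 153, 149, 135, 111, 93, 89, 85, 83, 94, 121, 144, 151, 151, 151, 151, 151, 150, 151], [152, 153, 153, 152, 153, 153, 151, 143, 123, 101, 91, 89, 85, 83, 106, 134, 149, 152, 152, 151, 152, 152, 150]]
12 [[150, 150, 152, 153, 152, 143, 124, 101, 92, 90, 85, 84, 105, 135, 149, 152, 151, 151, 151, 150, 151, 151, 151], [153, 153, 154, 153, 153, 150, 136, 111, 94, 91, 88, 84, 94, 121, 146, 153, 152, 152, 152, 152, 152, 151, 150]]
13 [[149, 151, 152, 152, 150, 137, 114, 95, 91, 88, 83, 89, 118, 144, 152, 152, 152, 151, 150, 151, 151, 151, 151], [153, 152, 153, 153, 151, 145, 125, 101, 91, 90, 85, 84, 104, 132, 148, 152, 152, 152, 152, 152, 152, 152, 151]]
```

```bash
python3 - <<'E'
from h import *
S=load("pics/side13.png")
from scipy.optimize import brentq
P=np.array([623.6,44.0])
def row(th,off,z,u=320):
    a=np.array([np.cos(th),np.sin(th)]); n=np.array([-a[1],a[0]])  # n = left
    pt=lambda r:proj(S,[*(P-r*a+off*n),z])
    r=brentq(lambda r:pt(r)[0]-u,20,250); return pt(r)[1]-195,r
for th in(-.1,-.053,0,.05,.08): print(th,row(th,-7,180),row(th,7,170))
# subpixel edges
for u in(318,320,322):
  for n in(0,8,10,11,12,13):
    d=load(f"pics/side{n}.png")["img"].astype(float).mean(2)[190:222,u]
    mn=d.argmin(); b=np.median(np.r_[d[:4],d[-4:]]); h=(b+85)/2
    up=np.interp(-h,-d[mn-6:mn+1],np.arange(mn-6,mn+1)); lo=np.interp(h,d[mn:mn+5],np.arange(mn,mn+5))
    print(u,n,round(up-5,2),round(lo-5,2))
E
```

```text
-0.1 (np.float64(10.950963028439674), 147.63555587381651) (np.float64(18.42405013952404), 153.8310918443656)
-0.053 (np.float64(8.710809369269043), 145.17676843760506) (np.float64(16.04343505302478), 150.6035280973484)
0 (np.float64(6.300602274376729), 142.89085415082528) (np.float64(13.495422349679387), 147.48303009113292)
0.05 (np.float64(4.120662061633652), 141.1724619461749) (np.float64(11.203215357886677), 145.00315914308652)
0.08 (np.float64(2.849585593320512), 140.33396038119952) (np.float64(9.872266999553005), 143.71775450688259)
318 0 14.12 16.6
318 8 10.23 16.52
318 10 10.35 16.45
318 11 7.73 13.03Traceback (most recent call last):
  File "<stdin>", line 15, in <module>
    return interp_func(x, xp, fp, left, right)
ValueError: array of sample points is empty
```

Wrist force and moment put the net torque on the lower nut under 0.3 N m, so it's safe to continue at 12 N.

Emit:
drive_tool(deltas=[{"x": 0,"y": -0.3,"z": 0,"ax": 0,"ay": 0,"az": 0,"claw": 31},{"x": 0,"y": -0.3,"z": 0,"ax": 0,"ay": 0,"az": 0,"claw": 31},{"x": 0,"y": -0.2,"z": 0,"ax": 0,"ay": 0,"az": 0,"claw": 31},{"x": 0,"y": -0.2,"z": 0,"ax": 0,"ay": 0,"az": 0,"claw": 31}], force=12)

```text
clock: 18.6
position: [516.6, 33.9, 181.0]
eef_rot: [0.998, 0.07, -0.002, -0.001]
force: [-1.6, -0.0, 1.7]
finger_gap: 30.9
```

```bash
python3 -c "
from h import *
st()"
```

```text
pos [516.6  33.9 181. ] yaw 0.1393 bore [568.   41.1 162.9] fix ax -0.0015 ay 0.0046 Ftool [-1.6 -0.2 -1.7] Mtool [ 0.32 -0.19  0.22] gap 30.9 t 18.60
to rod: tool x 55.5 y 4.3
```

Emit:
drive_tool(deltas=[{"x": 0,"y": -0.3,"z": 0,"ax": 0,"ay": 0,"az": 0,"claw": 29},{"x": 0,"y": -0.3,"z": 0,"ax": 0,"ay": 0,"az": 0,"claw": 29},{"x": 0,"y": -0.2,"z": 0,"ax": 0,"ay": 0,"az": 0,"claw": 29},{"x": 0,"y": -0.2,"z": 0,"ax": 0,"ay": 0,"az": 0,"claw": 29}], force=12)

```text
clock: 19.0
position: [516.5, 34.9, 181.0]
eef_rot: [0.998, 0.07, -0.002, -0.001]
force: [-2.0, 0.2, 0.5]
finger_gap: 29.1
```

```bash
python3 -c "
from h import *
st()"
```

```text
pos [516.5  34.9 181. ] yaw 0.1392 bore [567.9  42.1 162.8] fix ax -0.0014 ay 0.0046 Ftool [-2.  -0.5 -0.5] Mtool [ 0.29 -0.25  0.14] gap 29.1 t 19.00
to rod: tool x 55.5 y 5.3
```

Emit:
drive_tool(deltas=[{"x": 0,"y": -0.3,"z": 0,"ax": 0,"ay": 0,"az": 0,"claw": 27},{"x": 0,"y": -0.3,"z": 0,"ax": 0,"ay": 0,"az": 0,"claw": 27},{"x": 0,"y": -0.2,"z": 0,"ax": 0,"ay": 0,"az": 0,"claw": 27},{"x": 0,"y": -0.2,"z": 0,"ax": 0,"ay": 0,"az": 0,"claw": 27}], force=12)

```text
clock: 19.4
position: [516.3, 35.9, 181.0]
eef_rot: [0.998, 0.069, -0.002, -0.0]
force: [-2.7, -1.0, -0.3]
finger_gap: 27.3
```

```bash
python3 -c "
from h import *
st()"
```

```text
pos [516.3  35.9 181. ] yaw 0.1391 bore [567.8  43.1 162.9] fix ax -0.0013 ay 0.0045 Ftool [-2.8  0.7  0.3] Mtool [ 0.33 -0.21  0.23] gap 27.3 t 19.40
to rod: tool x 55.5 y 6.3
```

Emit:
drive_tool(deltas=[{"x": 0,"y": -0.2,"z": 0,"ax": 0,"ay": 0,"az": 0,"claw": 25},{"x": 0,"y": -0.2,"z": 0,"ax": 0,"ay": 0,"az": 0,"claw": 25},{"x": 0,"y": -0.2,"z": 0,"ax": 0,"ay": 0,"az": 0,"claw": 25},{"x": 0,"y": -0.2,"z": 0,"ax": 0,"ay": 0,"az": 0,"claw": 25}], force=12)

```text
clock: 19.8
position: [516.2, 36.8, 181.0]
eef_rot: [0.998, 0.069, -0.002, -0.001]
force: [-1.8, -0.5, 1.1]
finger_gap: 25.5
```

```bash
python3 -c "
from h import *
st()"
```

```text
pos [516.2  36.8 181. ] yaw 0.1390 bore [567.6  44.  162.9] fix ax -0.0014 ay 0.0045 Ftool [-1.8  0.2 -1.1] Mtool [ 0.33 -0.18  0.23] gap 25.5 t 19.80
to rod: tool x 55.5 y 7.3
```

Emit:
drive_tool(deltas=[{"x": 0,"y": -0.1,"z": 0,"ax": 0,"ay": 0,"az": 0,"claw": 22},{"x": 0,"y": -0.1,"z": 0,"ax": 0,"ay": 0,"az": 0,"claw": 22},{"x": 0,"y": -0.1,"z": 0,"ax": 0,"ay": 0,"az": 0,"claw": 22},{"x": 0,"y": 0,"z": 0,"ax": 0,"ay": 0,"az": 0,"claw": 22}], force=12)

```text
clock: 20.2
position: [516.0, 38.2, 181.0]
eef_rot: [0.998, 0.07, -0.002, -0.001]
force: [-1.6, 1.2, 0.4]
finger_gap: 21.6
```

```bash
python3 -c "
from h import *
st()"
```

```text
pos [516.   38.2 181. ] yaw 0.1395 bore [567.4  45.5 162.9] fix ax -0.0027 ay 0.0046 Ftool [-1.4 -1.4 -0.3] Mtool [ 0.55 -0.19  0.29] gap 21.6 t 20.20
to rod: tool x 55.5 y 8.8
```

Emit:
drive_tool(deltas=[{"x": 0,"y": 0,"z": 0,"ax": 0,"ay": 0,"az": 0,"claw": 22},{"x": 0,"y": 0,"z": 0,"ax": 0,"ay": 0,"az": 0,"claw": 22},{"x": 0,"y": 0,"z": 0,"ax": 0,"ay": 0,"az": 0,"claw": 22},{"x": 0,"y": 0,"z": 0,"ax": 0,"ay": 0,"az": 0,"claw": 22}], force=12)

```text
clock: 20.6
position: [515.9, 38.2, 181.0]
eef_rot: [0.998, 0.07, -0.002, -0.001]
force: [-2.0, 1.5, 0.5]
finger_gap: 22.1
```

```bash
python3 -c "
from h import *
st()
snap('side','pics/side14.png')
d=cv2.imread('pics/side14.png')
c=d[105:225,230:330].astype(float); c=np.clip((c-20)*1.6,0,255).astype(np.uint8)
cv2.imwrite('pics/s14c.png',cv2.resize(c,(500,600),interpolation=cv2.INTER_CUBIC))
d=load('pics/side14.png')['img'].astype(float).mean(2); print(d[195:212,320].round(0))
print([round(ctrl.read_state()['finger_gap'],1)])
"
```

```text
pos [515.9  38.2 181. ] yaw 0.1395 bore [567.3  45.5 162.8] fix ax -0.0027 ay 0.0047 Ftool [-1.7 -1.8 -0.5] Mtool [ 0.56 -0.23  0.28] gap 22.1 t 20.60
to rod: tool x 55.6 y 8.8
[ 87. 112. 139. 151. 149. 138. 116.  96.  90.  88.  84.  91. 119. 144.
 153. 151. 152.]
[22.0]
```

View pics/s14c.png

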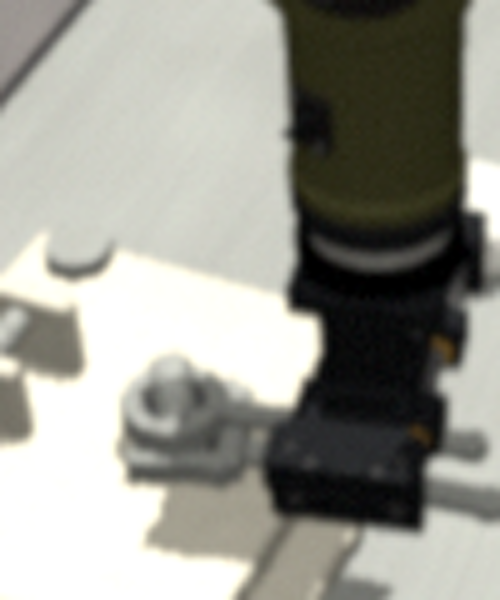

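Emit:
drive_tool(deltas=[{"x": 0,"y": -0.3,"z": 0,"ax": 0,"ay": 0,"az": 0,"claw": 20},{"x": 0,"y": -0.2,"z": 0,"ax": 0,"ay": 0,"az": 0,"claw": 20},{"x": 0,"y": -0.2,"z": 0,"ax": 0,"ay": 0,"az": 0,"claw": 20},{"x": 0,"y": 0,"z": 0,"ax": 0,"ay": 0,"az": 0,"claw": 20}], force=12)

```text
clock: 21.05
position: [515.8, 39.1, 181.0]
eef_rot: [0.998, 0.07, -0.002, -0.001]
force: [-2.5, 1.0, 0.7]
finger_gap: 19.9
```

```bash
python3 -c "
from h import *
st()"
```

```text
pos [515.8  39.1 181. ] yaw 0.1393 bore [567.2  46.4 162.9] fix ax -0.0030 ay 0.0046 Ftool [-2.4 -1.3 -0.7] Mtool [ 0.58 -0.22  0.32] gap 19.9 t 21.05
to rod: tool x 55.6 y 9.7
```

Emit:
drive_tool(deltas=[{"x": 0,"y": -0.2,"z": 0,"ax": 0,"ay": 0,"az": 0,"claw": 18.5},{"x": 0,"y": -0.1,"z": 0,"ax": 0,"ay": 0,"az": 0,"claw": 18.5},{"x": 0,"y": -0.1,"z": 0,"ax": 0,"ay": 0,"az": 0,"claw": 18.5},{"x": 0,"y": 0,"z": 0,"ax": 0,"ay": 0,"az": 0,"claw": 18.5}], force=12)

```text
clock: 21.45
position: [515.8, 39.2, 181.0]
eef_rot: [0.998, 0.069, -0.002, -0.001]
force: [-2.6, 0.9, 1.0]
finger_gap: 20.0
```

```bash
python3 -c "
from h import *
st()
snap('side','pics/side15.png')
d=cv2.imread('pics/side15.png')
c=d[105:225,230:330].astype(float); c=np.clip((c-20)*1.6,0,255).astype(np.uint8)
cv2.imwrite('pics/s15c.png',cv2.resize(c,(500,600),interpolation=cv2.INTER_CUBIC))
d=load('pics/side15.png')['img'].astype(float).mean(2); print(d[195:212,320].round(0))
snap('top','pics/top15.png')
"
```

```text
pos [515.8  39.2 181. ] yaw 0.1389 bore [567.2  46.4 162.8] fix ax -0.0025 ay 0.0047 Ftool [-2.5 -1.3 -1. ] Mtool [ 0.65 -0.2   0.31] gap 20.0 t 21.45
to rod: tool x 55.6 y 9.6
[ 81.  89. 117. 142. 150. 138. 115.  97.  90.  88.  84.  91. 118. 144.
 153. 152. 152.]
```

View pics/s15c.png

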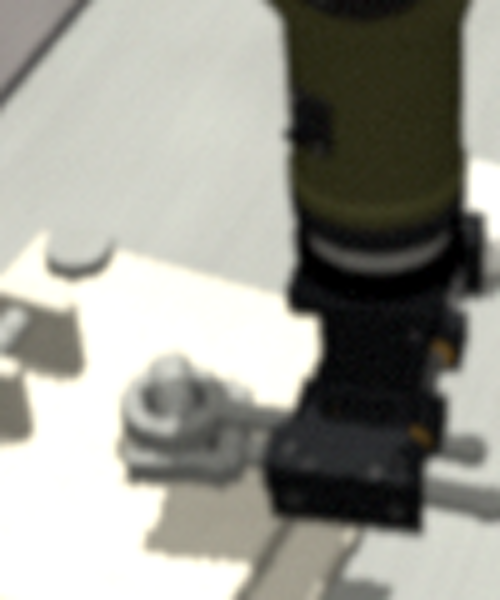

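Stalled at 20.0 mm under 12 N: first touch. The open handle row is unchanged. Now ramp the force, with the opening target as a travel cap.

Emit:
drive_tool(deltas=[{"x": 0,"y": -0.1,"z": 0,"ax": 0,"ay": 0,"az": 0,"claw": 18},{"x": 0,"y": -0.1,"z": 0,"ax": 0,"ay": 0,"az": 0,"claw": 18},{"x": 0,"y": 0,"z": 0,"ax": 0,"ay": 0,"az": 0,"claw": 18},{"x": 0,"y": 0,"z": 0,"ax": 0,"ay": 0,"az": 0,"claw": 18}], force=15)

```text
clock: 21.95
position: [515.7, 39.5, 181.0]
eef_rot: [0.998, 0.069, -0.002, -0.001]
force: [-2.0, 1.3, 1.2]
finger_gap: 18.2
```

```bash
python3 -c "
from h import *
st()"
```

```text
pos [515.7  39.5 181. ] yaw 0.1388 bore [567.2  46.7 162.9] fix ax -0.0027 ay 0.0047 Ftool [-1.8 -1.6 -1.2] Mtool [ 0.64 -0.22  0.35] gap 18.2 t 21.95
to rod: tool x 55.6 y 10.0
```

Emit:
drive_tool(deltas=[{"x": 0,"y": -0.1,"z": 0,"ax": 0,"ay": 0,"az": 0,"claw": 18},{"x": 0,"y": -0.1,"z": 0,"ax": 0,"ay": 0,"az": 0,"claw": 18},{"x": 0,"y": 0,"z": 0,"ax": 0,"ay": 0,"az": 0,"claw": 18},{"x": 0,"y": 0,"z": 0,"ax": 0,"ay": 0,"az": 0,"claw": 18}], force=18)

```text
clock: 22.35
position: [515.7, 39.5, 181.0]
eef_rot: [0.998, 0.069, -0.002, -0.001]
force: [-1.0, 1.9, 1.0]
finger_gap: 18.6
```

```bash
python3 -c "
from h import *
st()"
```

```text
pos [515.7  39.5 181. ] yaw 0.1385 bore [567.1  46.7 162.8] fix ax -0.0024 ay 0.0047 Ftool [-0.7 -2.  -1. ] Mtool [ 0.53 -0.24  0.33] gap 18.6 t 22.35
to rod: tool x 55.6 y 9.9
```

Emit:
drive_tool(deltas=[{"x": 0,"y": -0.1,"z": 0,"ax": 0,"ay": 0,"az": 0,"claw": 16.5},{"x": 0,"y": -0.1,"z": 0,"ax": 0,"ay": 0,"az": 0,"claw": 16.5},{"x": 0,"y": -0.1,"z": 0,"ax": 0,"ay": 0,"az": 0,"claw": 16.5},{"x": 0,"y": 0,"z": 0,"ax": 0,"ay": 0,"az": 0,"claw": 16.5}], force=14)

```text
clock: 22.75
position: [515.7, 39.5, 181.0]
eef_rot: [0.998, 0.069, -0.002, -0.001]
force: [-1.8, 1.4, 0.8]
finger_gap: 18.3
```

```bash
python3 -c "
from h import *
st()"
```

```text
pos [515.7  39.5 181. ] yaw 0.1382 bore [567.1  46.7 162.8] fix ax -0.0021 ay 0.0048 Ftool [-1.6 -1.6 -0.8] Mtool [ 0.56 -0.21  0.33] gap 18.3 t 22.75
to rod: tool x 55.6 y 9.9
```

Emit:
drive_tool(deltas=[{"x": 0,"y": 0,"z": 0,"ax": 0,"ay": 0,"az": 0,"claw": 16.5},{"x": 0,"y": 0,"z": 0,"ax": 0,"ay": 0,"az": 0,"claw": 16.5}], force=14)

```text
clock: 22.95
position: [515.7, 39.5, 181.0]
eef_rot: [0.998, 0.069, -0.002, -0.001]
force: [-2.1, -0.4, 0.3]
finger_gap: 18.5
```

```bash
python3 -c "
from h import *
st()"
```

```text
pos [515.7  39.5 181. ] yaw 0.1382 bore [567.1  46.7 162.9] fix ax -0.0021 ay 0.0047 Ftool [-2.1  0.1 -0.3] Mtool [ 0.53 -0.15  0.33] gap 18.5 t 22.95
to rod: tool x 55.6 y 9.9
```

Emit:
drive_tool(deltas=[{"x": 0,"y": 0,"z": 0,"ax": 0,"ay": 0,"az": 0,"claw": 15.5},{"x": 0,"y": 0,"z": 0,"ax": 0,"ay": 0,"az": 0,"claw": 15.5},{"x": 0,"y": 0,"z": 0,"ax": 0,"ay": 0,"az": 0,"claw": 15.5}], force=16)

```text
clock: 23.25
position: [515.6, 39.7, 181.0]
eef_rot: [0.998, 0.069, -0.003, -0.001]
force: [-2.1, 0.1, 1.7]
finger_gap: 16.1
```

Emit:
drive_tool(deltas=[{"x": 0,"y": 0,"z": 0,"ax": 0,"ay": 0,"az": 0,"claw": 15.5}])

```text
clock: 23.35
position: [515.6, 39.7, 181.0]
eef_rot: [0.998, 0.069, -0.003, -0.001]
force: [-2.9, 0.9, 0.5]
finger_gap: 16.5
```

Emit:
drive_tool(deltas=[{"x": 0,"y": 0,"z": 0,"ax": 0,"ay": 0,"az": 0,"claw": 15.5}])

```text
clock: 23.45
position: [515.6, 39.7, 181.0]
eef_rot: [0.998, 0.069, -0.003, -0.001]
force: [-2.4, 1.0, 0.6]
finger_gap: 16.1
```

```bash
python3 -c "
from h import *
st()"
```

```text
pos [515.6  39.7 181. ] yaw 0.1387 bore [567.   46.9 162.8] fix ax -0.0023 ay 0.0050 Ftool [-2.2 -1.3 -0.6] Mtool [ 0.62 -0.23  0.32] gap 16.1 t 23.45
to rod: tool x 55.7 y 10.1
```

```bash
python3 -c "
from h import *
st()
snap('side','pics/side16.png')
for n in (13,15,16):
  d=load(f'pics/side{n}.png')['img'].astype(float).mean(2)
  print(n,d[190:212,320].round(0).astype(int).tolist()); print('   ',d[195:214,324].round(0).astype(int).tolist())
d=cv2.imread('pics/side16.png')
c=d[105:225,230:330].astype(float); c=np.clip((c-20)*1.6,0,255).astype(np.uint8)
cv2.imwrite('pics/s16c.png',cv2.resize(c,(500,600),interpolation=cv2.INTER_CUBIC))
"
```

```text
pos [515.6  39.7 181. ] yaw 0.1387 bore [567.   46.9 162.8] fix ax -0.0023 ay 0.0050 Ftool [-2.2 -1.3 -0.6] Mtool [ 0.62 -0.23  0.32] gap 16.1 t 23.45
to rod: tool x 55.7 y 10.1
13 [83, 86, 112, 139, 149, 149, 151, 152, 152, 150, 137, 114, 95, 91, 88, 83, 89, 118, 144, 152, 152, 152]
    [153, 152, 152, 152, 152, 149, 136, 112, 95, 91, 88, 83, 91, 117, 141, 152, 153, 152, 150]
15 [137, 125, 105, 92, 87, 81, 89, 117, 142, 150, 138, 115, 97, 90, 88, 84, 91, 118, 144, 153, 152, 152]
    [86, 80, 91, 121, 144, 149, 136, 111, 94, 91, 87, 85, 94, 121, 144, 152, 154, 152, 152]
16 [140, 139, 129, 107, 92, 86, 82, 88, 112, 130, 123, 102, 93, 89, 86, 84, 104, 133, 148, 153, 153, 152]
    [89, 86, 80, 90, 118, 133, 124, 102, 92, 91, 87, 89, 111, 139, 151, 154, 153, 153, 151]
```

View pics/s16c.png

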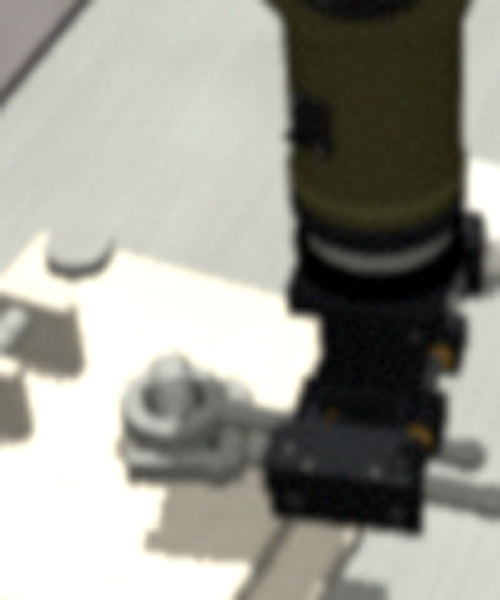

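The open handle crept about 0.5 px as the force rose. I'll check whether this is elastic by easing to 3 N.

Emit:
drive_tool(deltas=[{"x": 0,"y": 0,"z": 0,"ax": 0,"ay": 0,"az": 0,"claw": 15.5},{"x": 0,"y": 0,"z": 0,"ax": 0,"ay": 0,"az": 0,"claw": 15.5},{"x": 0,"y": 0,"z": 0,"ax": 0,"ay": 0,"az": 0,"claw": 15.5},{"x": 0,"y": 0,"z": 0,"ax": 0,"ay": 0,"az": 0,"claw": 15.5}], force=3)

```text
clock: 23.9
position: [515.8, 39.0, 180.9]
eef_rot: [0.998, 0.07, -0.002, -0.0]
force: [-1.4, 0.8, 1.0]
finger_gap: 21.8
```

```bash
python3 -c "
from h import *
st()
snap('side','pics/side17.png')
for n in (11,12,13,15,16,17):
  d=load(f'pics/side{n}.png')['img'].astype(float).mean(2)
  print(n,d[190:212,320].round(0).astype(int).tolist())
"
```

```text
pos [515.8  39.  180.9] yaw 0.1407 bore [567.2  46.3 162.8] fix ax -0.0009 ay 0.0049 Ftool [-1.3 -1.  -0.9] Mtool [ 0.17 -0.34  0.11] gap 21.8 t 23.90
to rod: tool x 55.6 y 9.6
11 [145, 149, 150, 149, 150, 149, 150, 151, 152, 153, 153, 149, 135, 111, 93, 89, 85, 83, 94, 121, 144, 151]
12 [88, 116, 141, 149, 150, 150, 150, 152, 153, 152, 143, 124, 101, 92, 90, 85, 84, 105, 135, 149, 152, 151]
13 [83, 86, 112, 139, 149, 149, 151, 152, 152, 150, 137, 114, 95, 91, 88, 83, 89, 118, 144, 152, 152, 152]
15 [137, 125, 105, 92, 87, 81, 89, 117, 142, 150, 138, 115, 97, 90, 88, 84, 91, 118, 144, 153, 152, 152]
16 [140, 139, 129, 107, 92, 86, 82, 88, 112, 130, 123, 102, 93, 89, 86, 84, 104, 133, 148, 153, 153, 152]
17 [129, 114, 98, 90, 86, 81, 95, 124, 147, 151, 140, 118, 97, 91, 88, 83, 87, 114, 141, 151, 152, 152]
```

Emit:
drive_tool(deltas=[{"x": 0,"y": 0,"z": 0,"ax": 0,"ay": 0,"az": 0,"claw": 44},{"x": 0,"y": 0,"z": 0,"ax": 0,"ay": 0,"az": 0,"claw": 44},{"x": 1,"y": 0,"z": 0,"ax": 0,"ay": 0.003,"az": 0.045,"claw": 44},{"x": 1,"y": 0,"z": 0,"ax": 0,"ay": 0.002,"az": 0.04,"claw": 44},{"x": 0,"y": 0,"z": 0,"ax": 0,"ay": 0,"az": 0,"claw": 44}], force=3)

```text
clock: 24.45
position: [520.4, 39.0, 181.3]
eef_rot: [1.0, 0.024, 0.003, -0.0]
force: [-0.0, 0.6, 0.5]
finger_gap: 44.2
```

```bash
python3 -c "
from h import *
st(); go(518.7,39.6,181,.05)
snap('side','pics/side18.png')
d=load(f'pics/side18.png')['img'].astype(float).mean(2)
print(d[188:212,320].round(0).astype(int).tolist())
"
```

```text
pos [520.4  39.  181.3] yaw 0.0486 bore [572.4  41.5 163.7] fix ax -0.0004 ay -0.0054 Ftool [ 0.  -0.6 -0.5] Mtool [0.05 0.01 0.07] gap 44.2 t 24.45
to rod: tool x 51.3 y -0.5
pos [520.4  39.  181.3] yaw 0.0486 tilt [ 5.4e-03  6.0e-04 -1.0e+00] F [-0.   0.6  0.5] gap 44.2 t 24.45
tool delta [-1.6 -0.7  0.3] az -0.0014
after turn delta [np.float64(-1.6), np.float64(-0.7), np.float64(0.3)]
[149, 148, 137, 114, 97, 91, 86, 83, 100, 129, 148, 151, 141, 120, 99, 92, 89, 86, 88, 114, 142, 153, 153, 152]
```

Emit:
drive_tool(deltas=[{"x": -1,"y": -0.5,"z": 0,"ax": 0,"ay": -0.005,"az": 0,"claw": 34},{"x": 0,"y": 0,"z": 0,"ax": 0,"ay": 0,"az": 0,"claw": 28},{"x": 0,"y": 0,"z": 0,"ax": 0,"ay": 0,"az": 0,"claw": 20},{"x": 0,"y": 0,"z": 0,"ax": 0,"ay": 0,"az": 0,"claw": 12},{"x": 0,"y": 0,"z": 0,"ax": 0,"ay": 0,"az": 0,"claw": 10},{"x": 0,"y": 0,"z": 0,"ax": 0,"ay": 0,"az": 0,"claw": 10}], force=3)

```text
clock: 25.1
position: [519.1, 39.0, 181.3]
eef_rot: [1.0, 0.025, -0.0, 0.0]
force: [-0.6, -0.9, -0.4]
finger_gap: 21.6
```

```bash
python3 -c "
from h import *
st()"
```

```text
pos [519.1  39.  181.3] yaw 0.0497 bore [571.   41.6 163.4] fix ax 0.0001 ay 0.0004 Ftool [-0.6  0.9  0.4] Mtool [0. 0. 0.] gap 21.6 t 25.10
to rod: tool x 52.6 y -0.3
```

Emit:
drive_tool(deltas=[{"x": 0,"y": 0,"z": 0,"ax": 0,"ay": 0,"az": 0,"claw": 10},{"x": 0,"y": 0,"z": 0,"ax": 0,"ay": 0,"az": 0,"claw": 10},{"x": 0,"y": 0,"z": 0,"ax": 0,"ay": 0,"az": 0,"claw": 10}], force=8)

```text
clock: 25.4
position: [519.1, 39.2, 181.3]
eef_rot: [1.0, 0.025, -0.0, -0.0]
force: [-0.0, 1.0, 0.4]
finger_gap: 19.8
```

```bash
python3 -c "
from h import *
st()"
```

```text
pos [519.1  39.2 181.3] yaw 0.0497 bore [571.   41.8 163.4] fix ax -0.0002 ay 0.0004 Ftool [ 0.  -1.  -0.4] Mtool [ 0.15 -0.01  0.02] gap 19.8 t 25.40
to rod: tool x 52.7 y -0.1
```

Emit:
drive_tool(deltas=[{"x": 0,"y": 0,"z": 0,"ax": 0,"ay": 0,"az": 0,"claw": 10},{"x": 0,"y": 0,"z": 0,"ax": 0,"ay": 0,"az": 0,"claw": 10},{"x": 0,"y": 0,"z": 0,"ax": 0,"ay": 0,"az": 0,"claw": 10}], force=12)

```text
clock: 25.7
position: [519.0, 39.6, 181.3]
eef_rot: [1.0, 0.025, -0.0, -0.0]
force: [-0.2, -0.3, 0.3]
finger_gap: 17.8
```

```bash
python3 -c "
from h import *
st()"
```

```text
pos [519.   39.6 181.3] yaw 0.0495 bore [570.9  42.1 163.3] fix ax -0.0007 ay 0.0005 Ftool [-0.3  0.3 -0.3] Mtool [ 0.27 -0.07  0.01] gap 17.8 t 25.70
to rod: tool x 52.7 y 0.2
```

Emit:
drive_tool(deltas=[{"x": 0,"y": 0,"z": 0,"ax": 0,"ay": 0,"az": 0,"claw": 10},{"x": 0,"y": 0,"z": 0,"ax": 0,"ay": 0,"az": 0,"claw": 10},{"x": 0,"y": 0,"z": 0,"ax": 0,"ay": 0,"az": 0,"claw": 10}], force=12)

```text
clock: 26.0
position: [519.0, 39.6, 181.3]
eef_rot: [1.0, 0.025, -0.0, -0.0]
force: [0.2, -0.1, 0.7]
finger_gap: 18.2
```

Emit:
drive_tool(deltas=[{"x": 0,"y": 0,"z": 0,"ax": 0,"ay": 0,"az": 0,"claw": 10},{"x": 0,"y": 0,"z": 0,"ax": 0,"ay": 0,"az": 0,"claw": 10},{"x": 0,"y": 0,"z": 0,"ax": 0,"ay": 0,"az": 0,"claw": 10}], force=14)

```text
clock: 26.3
position: [518.9, 40.0, 181.3]
eef_rot: [1.0, 0.025, -0.0, -0.001]
force: [-0.4, -0.2, -0.5]
finger_gap: 16.5
```

Emit:
drive_tool(deltas=[{"x": 0,"y": 0,"z": 0,"ax": 0,"ay": 0,"az": 0,"claw": 10},{"x": 0,"y": 0,"z": 0,"ax": 0,"ay": 0,"az": 0,"claw": 10},{"x": 0,"y": 0,"z": 0,"ax": 0,"ay": 0,"az": 0,"claw": 10}], force=14)

```text
clock: 26.6
position: [518.9, 40.0, 181.3]
eef_rot: [1.0, 0.025, -0.0, -0.001]
force: [0.3, -0.7, -0.1]
finger_gap: 16.7
```

```bash
python3 -c "
from h import *
st()"
```

```text
pos [518.9  40.  181.3] yaw 0.0495 bore [570.8  42.6 163.3] fix ax -0.0014 ay 0.0005 Ftool [0.2 0.7 0.1] Mtool [0.44 0.01 0.08] gap 16.7 t 26.60
to rod: tool x 52.8 y 0.7
```

Emit:
drive_tool(deltas=[{"x": 0,"y": 0,"z": 0,"ax": 0,"ay": 0,"az": 0,"claw": 8},{"x": 0,"y": 0,"z": 0,"ax": 0,"ay": 0,"az": 0,"claw": 8},{"x": 0,"y": 0,"z": 0,"ax": 0,"ay": 0,"az": 0,"claw": 8},{"x": 0,"y": 0,"z": 0,"ax": 0,"ay": 0,"az": 0,"claw": 8}], force=16)

```text
clock: 27.0
position: [518.9, 40.4, 181.3]
eef_rot: [1.0, 0.025, -0.0, -0.001]
force: [-0.2, 0.4, 1.4]
finger_gap: 15.5
```

```bash
python3 -c "
from h import *
st()"
```

```text
pos [518.9  40.4 181.3] yaw 0.0495 bore [570.8  43.  163.3] fix ax -0.0019 ay 0.0005 Ftool [-0.2 -0.4 -1.4] Mtool [0.51 0.01 0.15] gap 15.5 t 27.00
to rod: tool x 52.8 y 1.1
```

Emit:
drive_tool(deltas=[{"x": 0,"y": 0,"z": 0,"ax": 0,"ay": 0,"az": 0,"claw": 8},{"x": 0,"y": 0,"z": 0,"ax": 0,"ay": 0,"az": 0,"claw": 8},{"x": 0,"y": 0,"z": 0,"ax": 0,"ay": 0,"az": 0,"claw": 8},{"x": 0,"y": 0,"z": 0,"ax": 0,"ay": 0,"az": 0,"claw": 8}], force=18)

```text
clock: 27.4
position: [518.9, 40.4, 181.3]
eef_rot: [1.0, 0.025, -0.0, -0.001]
force: [-1.2, -0.3, -0.1]
finger_gap: 13.5
```

```bash
python3 -c "
from h import *
st()
snap('side','pics/side19.png')
for n in (16,18,19):
  d=load(f'pics/side{n}.png')['img'].astype(float).mean(2)
  print(n,d[188:212,320].round(0).astype(int).tolist())
"
```

```text
pos [518.9  40.4 181.3] yaw 0.0494 bore [570.8  43.  163.4] fix ax -0.0019 ay 0.0004 Ftool [-1.2  0.2  0.1] Mtool [0.54 0.1  0.03] gap 13.5 t 27.40
to rod: tool x 52.8 y 1.1
16 [135, 137, 140, 139, 129, 107, 92, 86, 82, 88, 112, 130, 123, 102, 93, 89, 86, 84, 104, 133, 148, 153, 153, 152]
18 [149, 148, 137, 114, 97, 91, 86, 83, 100, 129, 148, 151, 141, 120, 99, 92, 89, 86, 88, 114, 142, 153, 153, 152]
19 [149, 150, 150, 149, 139, 119, 99, 91, 86, 83, 97, 118, 118, 101, 93, 89, 84, 85, 107, 135, 150, 154, 153, 152]
```

```bash
python3 -c "
from h import *
d=cv2.imread('pics/side19.png')
c=d[150:220,250:335].astype(float); c=np.clip((c-20)*1.6,0,255).astype(np.uint8)
cv2.imwrite('pics/s19c.png',cv2.resize(c,(728,600),interpolation=cv2.INTER_CUBIC))
"
```

```text
(no output)
```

View pics/s19c.png

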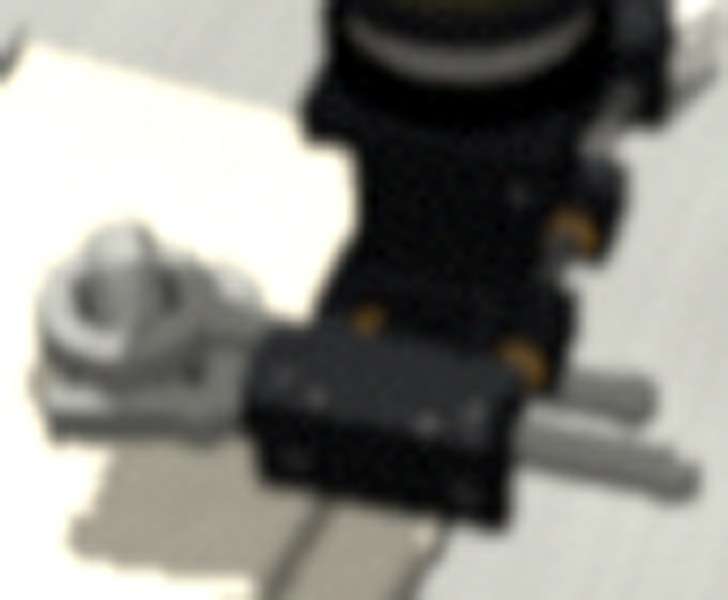

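```bash
python3 - <<'E'
from h import *
S=load("pics/side19.png"); P=np.array([623.6,44.])
for th in(0,.03,.06,.09,.12):
    a=np.array([np.cos(th),np.sin(th)])
    print(th,"ring",[np.round(proj(S,[*(P-r*a),203]),1) for r in(140,158)],"open",[np.round(proj(S,[*(P-r*a),180]),1) for r in(155,173)])
d=S["img"].astype(float).mean(2)
for u in(318,322,324): print(u,d[185:215,u].round(0).astype(int).tolist())
# lower/upper face rows
from scipy.optimize import brentq
def row(th,off,z,u):
    a=np.array([np.cos(th),np.sin(th)]); n=np.array([-a[1],a[0]])
    n=np.array([-np.sin(th),np.cos(th)])
    pt=lambda r:proj(S,[*(P-r*a+off*n),z]); r=brentq(lambda r:pt(r)[0]-u,20,250); return round(pt(r)[1]-188,2)
for th in(0,.03,.06,.09,.12): print(th,"u320 ring up/low",row(th,-6,203,320),row(th,6,193,320),"open",row(th,-7,180,320),row(th,7,170,320))
E
```

```text
0 ring [array([318.1, 196.4]), array([325.3, 198.1])] open [array([323.9, 204.4]), array([331. , 206.1])]
0.03 ring [array([318.6, 195.2]), array([325.8, 196.8])] open [array([324.4, 203.1]), array([331.5, 204.6])]
0.06 ring [array([319.1, 194. ]), array([326.3, 195.4])] open [array([324.9, 201.8]), array([332.1, 203.1])]
0.09 ring [array([319.5, 192.8]), array([326.8, 194. ])] open [array([325.3, 200.4]), array([332.5, 201.6])]
0.12 ring [array([319.8, 191.6]), array([327.1, 192.7])] open [array([325.7, 199.1]), array([332.9, 200.1])]
318 [132, 133, 134, 134, 137, 143, 145, 133, 110, 94, 90, 85, 88, 106, 121, 111, 96, 91, 88, 83, 90, 118, 144, 153, 154, 153, 153, 153, 153, 152]
322 [149, 149, 149, 149, 150, 149, 148, 141, 123, 101, 91, 88, 83, 83, 101, 113, 105, 94, 90, 87, 83, 95, 123, 145, 152, 153, 153, 153, 152, 153]
324 [148, 148, 148, 150, 150, 152, 151, 144, 127, 103, 92, 88, 85, 82, 97, 114, 114, 99, 92, 90, 84, 88, 113, 142, 152, 154, 154, 152, 152, 152]
0 u320 ring up/low 7.01 13.69 open 13.3 20.5
0.03 u320 ring up/low 5.68 12.31 open 11.98 19.11
0.06 u320 ring up/low 4.39 10.96 open 10.69 17.76
0.09 u320 ring up/low 3.13 9.64 open 9.43 16.44
0.12 u320 ring up/low 1.88 8.35 open 8.19 15.14
```

Emit:
drive_tool(deltas=[{"x": 0,"y": 0,"z": 0,"ax": 0,"ay": 0,"az": 0,"claw": 6},{"x": 0,"y": 0,"z": 0,"ax": 0,"ay": 0,"az": 0,"claw": 6},{"x": 0,"y": 0,"z": 0,"ax": 0,"ay": 0,"az": 0,"claw": 6}], force=20)

```text
clock: 27.75
position: [518.9, 40.4, 181.3]
eef_rot: [1.0, 0.025, -0.0, -0.001]
force: [-1.0, 1.5, 0.6]
finger_gap: 13.9
```

```bash
python3 -c "
from h import *
st()"
```

```text
pos [518.9  40.4 181.3] yaw 0.0494 bore [570.8  43.  163.3] fix ax -0.0019 ay 0.0004 Ftool [-0.9 -1.6 -0.6] Mtool [0.54 0.06 0.15] gap 13.9 t 27.75
to rod: tool x 52.8 y 1.1
```

Emit:
drive_tool(deltas=[{"x": 0,"y": 0,"z": 0,"ax": 0,"ay": 0,"az": 0,"claw": 6},{"x": 0,"y": 0,"z": 0,"ax": 0,"ay": 0,"az": 0,"claw": 6}], force=20)

```text
clock: 27.95
position: [518.9, 40.4, 181.3]
eef_rot: [1.0, 0.025, -0.0, -0.001]
force: [-1.6, 0.8, 0.6]
finger_gap: 14.0
```

```bash
python3 -c "
from h import *
st()
snap('side','pics/side20.png')
for n in (18,19,20):
  d=load(f'pics/side{n}.png')['img'].astype(float).mean(2)
  print(n,d[188:212,320].round(0).astype(int).tolist())
"
```

```text
pos [518.9  40.4 181.3] yaw 0.0494 bore [570.8  43.  163.3] fix ax -0.0019 ay 0.0004 Ftool [-1.6 -0.9 -0.6] Mtool [0.52 0.01 0.1 ] gap 14.0 t 27.95
to rod: tool x 52.8 y 1.1
18 [149, 148, 137, 114, 97, 91, 86, 83, 100, 129, 148, 151, 141, 120, 99, 92, 89, 86, 88, 114, 142, 153, 153, 152]
19 [149, 150, 150, 149, 139, 119, 99, 91, 86, 83, 97, 118, 118, 101, 93, 89, 84, 85, 107, 135, 150, 154, 153, 152]
20 [149, 151, 151, 149, 140, 120, 100, 91, 86, 83, 97, 118, 119, 101, 92, 89, 85, 85, 106, 135, 150, 154, 152, 153]
```

Gap and image no longer change between 18 and 20 N: the handles have come into line, so the right pad is now bearing on the 14 mm open handle too. I'll open, roll the tool so the right pad clears the lower handle, and squeeze again.

Emit:
drive_tool(deltas=[{"x": 0,"y": 0,"z": 0,"ax": 0,"ay": 0,"az": 0,"claw": 40},{"x": 0,"y": 0,"z": 0,"ax": 0,"ay": 0,"az": 0,"claw": 40},{"x": 0,"y": 1.5,"z": 0,"ax": -0.06,"ay": 0,"az": 0,"claw": 40},{"x": 0,"y": 1,"z": 0,"ax": -0.06,"ay": 0,"az": 0,"claw": 40},{"x": 0,"y": 0,"z": 0,"ax": -0.06,"ay": 0,"az": 0,"claw": 40},{"x": 0,"y": 0,"z": 0,"ax": 0,"ay": 0,"az": 0,"claw": 40}], force=3)

```text
clock: 28.6
position: [519.9, 34.9, 181.7]
eef_rot: [0.995, 0.024, 0.003, 0.093]
force: [-0.8, 0.6, -0.7]
finger_gap: 39.9
```

```bash
python3 -c "
from h import *
st(); print(yaw()[1].round(3))
snap('side','pics/side21.png')
for n in (18,20,21):
  d=load(f'pics/side{n}.png')['img'].astype(float).mean(2)
  print(n,d[188:212,320].round(0).astype(int).tolist())
d=cv2.imread('pics/side21.png')
c=d[130:220,240:340].astype(float); c=np.clip((c-20)*1.6,0,255).astype(np.uint8)
cv2.imwrite('pics/s21c.png',cv2.resize(c,(660,594),interpolation=cv2.INTER_CUBIC))
"
```

```text
pos [519.9  34.9 181.7] yaw 0.0480 bore [572.   34.1 164.1] fix ax 0.1858 ay -0.0008 Ftool [-0.8 -0.8  0.5] Mtool [ 0.19 -0.01 -0.  ] gap 39.9 t 28.60
to rod: tool x 52.0 y -7.8
[[ 0.999  0.047  0.01 ]
 [ 0.048 -0.981 -0.186]
 [ 0.001  0.186 -0.983]]
18 [149, 148, 137, 114, 97, 91, 86, 83, 100, 129, 148, 151, 141, 120, 99, 92, 89, 86, 88, 114, 142, 153, 153, 152]
20 [149, 151, 151, 149, 140, 120, 100, 91, 86, 83, 97, 118, 119, 101, 92, 89, 85, 85, 106, 135, 150, 154, 152, 153]
21 [152, 152, 153, 150, 149, 150, 146, 131, 103, 96, 124, 148, 154, 141, 126, 129, 140, 132, 108, 100, 125, 149, 155, 154]
```

View pics/s21c.png

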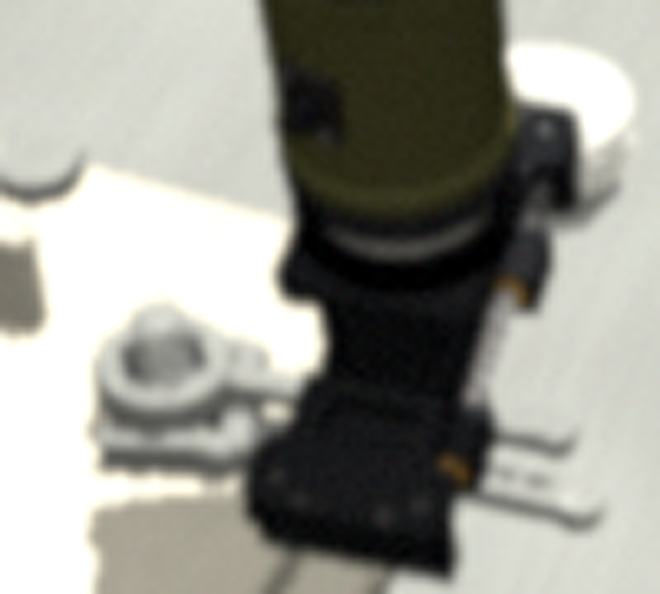

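Emit:
drive_tool(deltas=[{"x": 0,"y": -1.5,"z": 0,"ax": 0,"ay": 0,"az": 0,"claw": 34},{"x": 0,"y": -1,"z": 0,"ax": 0,"ay": 0,"az": 0,"claw": 28},{"x": 0,"y": 0,"z": 0,"ax": 0,"ay": 0,"az": 0,"claw": 22},{"x": 0,"y": 0,"z": 0,"ax": 0,"ay": 0,"az": 0,"claw": 14},{"x": 0,"y": 0,"z": 0,"ax": 0,"ay": 0,"az": 0,"claw": 10},{"x": 0,"y": 0,"z": 0,"ax": 0,"ay": 0,"az": 0,"claw": 10}], force=3)

```text
clock: 29.25
position: [519.5, 39.7, 180.5]
eef_rot: [0.996, 0.022, 0.002, 0.087]
force: [-0.8, 2.9, -1.2]
finger_gap: 24.6
```

```bash
python3 -c "
from h import *
st()"
```

```text
pos [519.5  39.7 180.5] yaw 0.0451 bore [571.6  39.  163. ] fix ax 0.1729 ay -0.0010 Ftool [-0.7 -3.1  0.7] Mtool [ 0.93 -0.07  0.  ] gap 24.6 t 29.25
to rod: tool x 52.2 y -3.2
```

Emit:
drive_tool(deltas=[{"x": 0,"y": 0,"z": 0,"ax": 0,"ay": 0,"az": 0,"claw": 10},{"x": 0,"y": 0,"z": 0,"ax": 0,"ay": 0,"az": 0,"claw": 10},{"x": 0,"y": 0,"z": 0,"ax": 0,"ay": 0,"az": 0,"claw": 10}], force=8)

```text
clock: 29.55
position: [519.4, 39.8, 180.4]
eef_rot: [0.996, 0.022, 0.002, 0.086]
force: [-1.0, 2.4, -1.2]
finger_gap: 22.9
```

```bash
python3 -c "
from h import *
st()"
```

```text
pos [519.4  39.8 180.4] yaw 0.0443 bore [571.5  39.1 162.9] fix ax 0.1716 ay -0.0010 Ftool [-0.9 -2.6  0.8] Mtool [ 1.07 -0.11  0.01] gap 22.9 t 29.55
to rod: tool x 52.3 y -3.1
```

Emit:
drive_tool(deltas=[{"x": 0,"y": 0,"z": 0,"ax": 0,"ay": 0,"az": 0,"claw": 10},{"x": 0,"y": 0,"z": 0,"ax": 0,"ay": 0,"az": 0,"claw": 10},{"x": 0,"y": 0,"z": 0,"ax": 0,"ay": 0,"az": 0,"claw": 10}], force=12)

```text
clock: 29.85
position: [519.4, 39.8, 180.4]
eef_rot: [0.996, 0.022, 0.002, 0.086]
force: [-0.9, 2.6, -1.2]
finger_gap: 21.0
```

```bash
python3 -c "
from h import *
st()"
```

```text
pos [519.4  39.8 180.4] yaw 0.0440 bore [571.5  39.  162.8] fix ax 0.1715 ay -0.0011 Ftool [-0.8 -2.8  0.7] Mtool [ 1.08  0.01 -0.02] gap 21.0 t 29.85
to rod: tool x 52.3 y -3.2
```

Emit:
drive_tool(deltas=[{"x": 0,"y": 0,"z": 0,"ax": 0,"ay": 0,"az": 0,"claw": 10},{"x": 0,"y": 0,"z": 0,"ax": 0,"ay": 0,"az": 0,"claw": 10},{"x": 0,"y": 0,"z": 0,"ax": 0,"ay": 0,"az": 0,"claw": 10}], force=15)

```text
clock: 30.15
position: [519.4, 39.8, 180.4]
eef_rot: [0.996, 0.022, 0.002, 0.086]
force: [-0.6, 2.6, -1.5]
finger_gap: 19.6
```

```bash
python3 -c "
from h import *
st()"
```

```text
pos [519.4  39.8 180.4] yaw 0.0437 bore [571.5  39.  162.8] fix ax 0.1716 ay -0.0012 Ftool [-0.5 -2.9  1. ] Mtool [ 1.19 -0.01  0.05] gap 19.6 t 30.15
to rod: tool x 52.3 y -3.3
```

Emit:
drive_tool(deltas=[{"x": 0,"y": 0,"z": 0,"ax": 0,"ay": 0,"az": 0,"claw": 10},{"x": 0,"y": 0,"z": 0,"ax": 0,"ay": 0,"az": 0,"claw": 10},{"x": 0,"y": 0,"z": 0,"ax": 0,"ay": 0,"az": 0,"claw": 10}], force=17)

```text
clock: 30.45
position: [519.4, 39.6, 180.4]
eef_rot: [0.996, 0.022, 0.003, 0.086]
force: [-0.8, 2.4, -2.7]
finger_gap: 19.5
```

```bash
python3 -c "
from h import *
st()"
```

```text
pos [519.4  39.6 180.4] yaw 0.0433 bore [571.5  38.8 162.9] fix ax 0.1716 ay -0.0013 Ftool [-0.7 -2.9  2.2] Mtool [1.12 0.03 0.07] gap 19.5 t 30.45
to rod: tool x 52.3 y -3.5
```

Emit:
drive_tool(deltas=[{"x": 0,"y": 0,"z": 0,"ax": 0,"ay": 0,"az": 0,"claw": 10},{"x": 0,"y": 0,"z": 0,"ax": 0,"ay": 0,"az": 0,"claw": 10},{"x": 0,"y": 0,"z": 0,"ax": 0,"ay": 0,"az": 0,"claw": 10}], force=19)

```text
clock: 30.75
position: [519.4, 39.4, 180.4]
eef_rot: [0.996, 0.021, 0.003, 0.086]
force: [-0.4, 2.6, -2.0]
finger_gap: 18.3
```

```bash
python3 -c "
from h import *
st()
snap('side','pics/side22.png')
d=cv2.imread('pics/side22.png')
c=d[130:220,240:340].astype(float); c=np.clip((c-20)*1.6,0,255).astype(np.uint8)
cv2.imwrite('pics/s22c.png',cv2.resize(c,(660,594),interpolation=cv2.INTER_CUBIC))
"
```

```text
pos [519.4  39.4 180.4] yaw 0.0431 bore [571.5  38.6 162.9] fix ax 0.1718 ay -0.0013 Ftool [-0.2 -2.9  1.5] Mtool [1.24 0.02 0.13] gap 18.3 t 30.75
to rod: tool x 52.3 y -3.6
```

View pics/s22c.png

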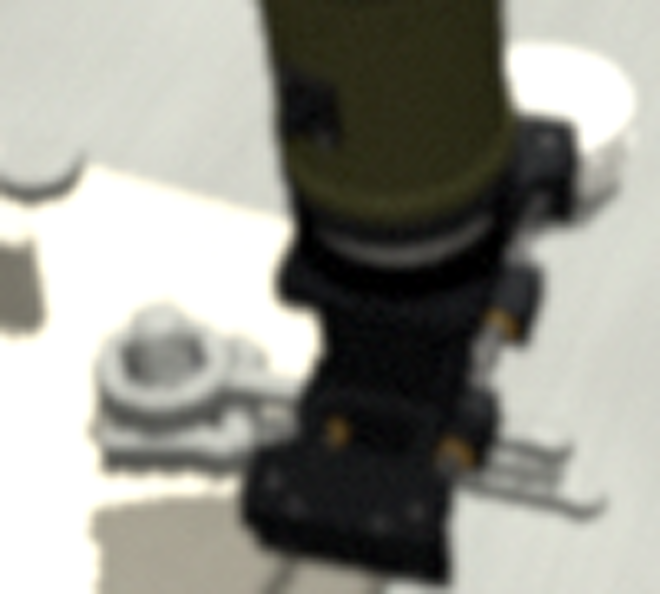

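Emit:
drive_tool(deltas=[{"x": 0,"y": 0,"z": 0,"ax": 0,"ay": 0,"az": 0,"claw": 10},{"x": 0,"y": 0,"z": 0,"ax": 0,"ay": 0,"az": 0,"claw": 10},{"x": 0,"y": 0,"z": 0,"ax": 0,"ay": 0,"az": 0,"claw": 10}], force=21)

```text
clock: 31.1
position: [519.4, 39.6, 180.4]
eef_rot: [0.996, 0.021, 0.003, 0.086]
force: [-1.1, 2.1, -2.2]
finger_gap: 16.1
```

```bash
python3 -c "
from h import *
st()"
```

```text
pos [519.4  39.6 180.4] yaw 0.0430 bore [571.5  38.8 162.9] fix ax 0.1715 ay -0.0015 Ftool [-1.  -2.5  1.8] Mtool [1.22 0.05 0.05] gap 16.1 t 31.10
to rod: tool x 52.3 y -3.5
```

Emit:
drive_tool(deltas=[{"x": 0,"y": 0,"z": 0,"ax": 0,"ay": 0,"az": 0,"claw": 10},{"x": 0,"y": 0,"z": 0,"ax": 0,"ay": 0,"az": 0,"claw": 10},{"x": 0,"y": 0,"z": 0,"ax": 0,"ay": 0,"az": 0,"claw": 10},{"x": 0,"y": 0,"z": 0,"ax": 0,"ay": 0,"az": 0,"claw": 10}], force=22.5)

```text
clock: 31.5
position: [519.4, 39.7, 180.4]
eef_rot: [0.996, 0.021, 0.003, 0.086]
force: [-1.1, 2.4, -1.6]
finger_gap: 15.7
```

```bash
python3 -c "
from h import *
st()
snap('side','pics/side23.png')"
```

```text
pos [519.4  39.7 180.4] yaw 0.0429 bore [571.5  38.9 162.9] fix ax 0.1713 ay -0.0015 Ftool [-1.  -2.7  1.1] Mtool [1.37 0.01 0.09] gap 15.7 t 31.50
to rod: tool x 52.3 y -3.4
```

Emit:
drive_tool(deltas=[{"x": 0,"y": 0,"z": 0,"ax": 0,"ay": 0,"az": 0,"claw": 10},{"x": 0,"y": 0,"z": 0,"ax": 0,"ay": 0,"az": 0,"claw": 10},{"x": 0,"y": 0,"z": 0,"ax": 0,"ay": 0,"az": 0,"claw": 10},{"x": 0,"y": 0,"z": 0,"ax": 0,"ay": 0,"az": 0,"claw": 10}], force=3)

```text
clock: 31.95
position: [519.6, 39.1, 180.8]
eef_rot: [0.996, 0.022, 0.003, 0.087]
force: [-0.4, 2.0, -1.2]
finger_gap: 25.3
```

```bash
python3 -c "
from h import *
st()
snap('side','pics/side24.png')
for n in (21,22,23,24):
  d=load(f'pics/side{n}.png')['img'].astype(float).mean(2)
  print(n,d[188:212,320].round(0).astype(int).tolist())
"
```

```text
pos [519.6  39.1 180.8] yaw 0.0435 bore [571.7  38.2 163.3] fix ax 0.1725 ay -0.0016 Ftool [-0.3 -2.2  0.8] Mtool [ 0.79 -0.07 -0.02] gap 25.3 t 31.95
to rod: tool x 52.1 y -4.0
21 [152, 152, 153, 150, 149, 150, 146, 131, 103, 96, 124, 148, 154, 141, 126, 129, 140, 132, 108, 100, 125, 149, 155, 154]
22 [152, 153, 153, 152, 150, 149, 151, 150, 136, 108, 91, 102, 109, 101, 99, 109, 111, 98, 111, 138, 153, 156, 157, 155]
23 [152, 153, 153, 154, 154, 151, 149, 150, 147, 129, 98, 79, 84, 90, 91, 89, 86, 95, 123, 148, 157, 157, 156, 155]
24 [152, 153, 153, 152, 151, 150, 144, 123, 98, 107, 136, 151, 152, 144, 138, 144, 145, 129, 103, 105, 131, 151, 155, 155]
```

Fully elastic rebound, and the balance of torques says the nut is around 0.013–0.016 now. For margin, I'll add more roll so the pads don't meet the lower handle, and squeeze to 22 N.

Emit:
drive_tool(deltas=[{"x": 0,"y": 0,"z": 0,"ax": 0,"ay": 0,"az": 0,"claw": 42},{"x": 0,"y": 0,"z": 0,"ax": 0,"ay": 0,"az": 0,"claw": 42},{"x": 0,"y": 0,"z": 0,"ax": -0.05,"ay": 0,"az": 0,"claw": 42},{"x": 0,"y": 0,"z": 0,"ax": -0.05,"ay": 0,"az": 0,"claw": 42},{"x": 0,"y": 0,"z": 0,"ax": -0.04,"ay": 0,"az": 0,"claw": 42},{"x": 0,"y": 0,"z": 0,"ax": 0,"ay": 0,"az": 0,"claw": 42}], force=3)

```text
clock: 32.6
position: [520.1, 33.6, 182.0]
eef_rot: [0.987, 0.018, 0.004, 0.161]
force: [-0.6, 0.5, -0.2]
finger_gap: 41.7
```

```bash
python3 -c "
from h import *
st(); print(yaw()[1].round(3))
"
```

```text
pos [520.1  33.6 182. ] yaw 0.0376 bore [572.4  29.9 165.2] fix ax 0.3181 ay -0.0026 Ftool [-0.5 -0.5  0.1] Mtool [ 0.29 -0.02 -0.03] gap 41.7 t 32.60
to rod: tool x 51.7 y -12.1
[[ 0.999  0.035  0.014]
 [ 0.038 -0.947 -0.318]
 [ 0.003  0.318 -0.948]]
```

Emit:
drive_tool(deltas=[{"x": 0,"y": -2,"z": 0,"ax": 0,"ay": 0,"az": 0,"claw": 36},{"x": 0,"y": -2,"z": 0,"ax": 0,"ay": 0,"az": 0,"claw": 30},{"x": 0,"y": 0,"z": 0,"ax": 0,"ay": 0,"az": 0,"claw": 24},{"x": 0,"y": 0,"z": 0,"ax": 0,"ay": 0,"az": 0,"claw": 14},{"x": 0,"y": 0,"z": 0,"ax": 0,"ay": 0,"az": 0,"claw": 10},{"x": 0,"y": 0,"z": 0,"ax": 0,"ay": 0,"az": 0,"claw": 10}], force=3)

```text
clock: 33.2
position: [520.0, 38.1, 180.4]
eef_rot: [0.987, 0.018, 0.004, 0.158]
force: [-0.8, 3.1, -1.1]
finger_gap: 29.5
```

```bash
python3 -c "
from h import *
st()"
```

```text
pos [520.   38.1 180.4] yaw 0.0361 bore [572.2  34.4 163.6] fix ax 0.3130 ay -0.0032 Ftool [-0.7 -3.3  0.1] Mtool [ 0.96 -0.08 -0.04] gap 29.5 t 33.20
to rod: tool x 51.7 y -7.9
```

Emit:
drive_tool(deltas=[{"x": 0,"y": 0,"z": 0,"ax": 0,"ay": 0,"az": 0,"claw": 10},{"x": 0,"y": 0,"z": 0,"ax": 0,"ay": 0,"az": 0,"claw": 10},{"x": 0,"y": 0,"z": 0,"ax": 0,"ay": 0,"az": 0,"claw": 10}], force=10)

```text
clock: 33.5
position: [519.9, 38.3, 180.1]
eef_rot: [0.987, 0.017, 0.004, 0.158]
force: [-1.6, 1.9, -1.5]
finger_gap: 27.3
```

```bash
python3 -c "
from h import *
st()"
```

```text
pos [519.9  38.3 180.1] yaw 0.0358 bore [572.1  34.6 163.3] fix ax 0.3122 ay -0.0031 Ftool [-1.5 -2.4  0.8] Mtool [ 1.18 -0.06 -0.02] gap 27.3 t 33.50
to rod: tool x 51.8 y -7.8
```

Emit:
drive_tool(deltas=[{"x": 0,"y": 0,"z": 0,"ax": 0,"ay": 0,"az": 0,"claw": 10},{"x": 0,"y": 0,"z": 0,"ax": 0,"ay": 0,"az": 0,"claw": 10},{"x": 0,"y": 0,"z": 0,"ax": 0,"ay": 0,"az": 0,"claw": 10}], force=15)

```text
clock: 33.8
position: [519.8, 38.3, 180.0]
eef_rot: [0.987, 0.017, 0.004, 0.158]
force: [-0.4, 2.2, -2.2]
finger_gap: 24.8
```

```bash
python3 -c "
from h import *
st()
snap('side','pics/side25.png')
d=cv2.imread('pics/side25.png')
c=d[130:220,240:340].astype(float); c=np.clip((c-20)*1.6,0,255).astype(np.uint8)
cv2.imwrite('pics/s25c.png',cv2.resize(c,(660,594),interpolation=cv2.INTER_CUBIC))
"
```

```text
pos [519.8  38.3 180. ] yaw 0.0352 bore [572.   34.5 163.2] fix ax 0.3120 ay -0.0032 Ftool [-0.3 -2.8  1.4] Mtool [1.18 0.03 0.1 ] gap 24.8 t 33.80
to rod: tool x 51.9 y -7.8
```

View pics/s25c.png

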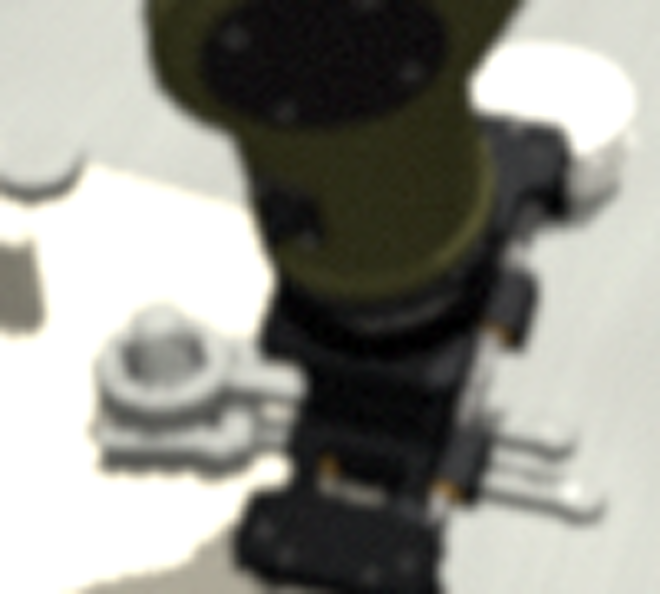

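Emit:
drive_tool(deltas=[{"x": 0,"y": 0,"z": 0,"ax": 0,"ay": 0,"az": 0,"claw": 10},{"x": 0,"y": 0,"z": 0,"ax": 0,"ay": 0,"az": 0,"claw": 10},{"x": 0,"y": 0,"z": 0,"ax": 0,"ay": 0,"az": 0,"claw": 10}], force=18)

```text
clock: 34.15
position: [519.7, 38.5, 179.9]
eef_rot: [0.987, 0.017, 0.004, 0.158]
force: [-1.0, 1.9, -3.6]
finger_gap: 23.1
```

```bash
python3 -c "
from h import *
st()"
```

```text
pos [519.7  38.5 179.9] yaw 0.0351 bore [571.9  34.7 163.1] fix ax 0.3118 ay -0.0031 Ftool [-0.9 -3.   2.8] Mtool [ 1.27 -0.06  0.13] gap 23.1 t 34.15
to rod: tool x 52.0 y -7.7
```

Emit:
drive_tool(deltas=[{"x": 0,"y": 0,"z": 0,"ax": 0,"ay": 0,"az": 0,"claw": 10},{"x": 0,"y": 0,"z": 0,"ax": 0,"ay": 0,"az": 0,"claw": 10},{"x": 0,"y": 0,"z": 0,"ax": 0,"ay": 0,"az": 0,"claw": 10}], force=20)

```text
clock: 34.45
position: [519.6, 38.7, 179.8]
eef_rot: [0.987, 0.017, 0.004, 0.158]
force: [-0.7, 2.5, -3.1]
finger_gap: 21.0
```

```bash
python3 -c "
from h import *
st()"
```

```text
pos [519.6  38.7 179.8] yaw 0.0349 bore [571.8  35.  163. ] fix ax 0.3113 ay -0.0031 Ftool [-0.6 -3.4  2.2] Mtool [1.37 0.03 0.13] gap 21.0 t 34.45
to rod: tool x 52.1 y -7.4
```

Emit:
drive_tool(deltas=[{"x": 0,"y": 0,"z": 0,"ax": 0,"ay": 0,"az": 0,"claw": 10},{"x": 0,"y": 0,"z": 0,"ax": 0,"ay": 0,"az": 0,"claw": 10},{"x": 0,"y": 0,"z": 0,"ax": 0,"ay": 0,"az": 0,"claw": 10}], force=22)

```text
clock: 34.75
position: [519.5, 39.0, 179.6]
eef_rot: [0.987, 0.017, 0.004, 0.157]
force: [-2.0, 2.8, -2.9]
finger_gap: 19.0
```

```bash
python3 -c "
from h import *
st()
snap('side','pics/side26.png')
d=cv2.imread('pics/side26.png')
c=d[130:220,240:340].astype(float); c=np.clip((c-20)*1.6,0,255).astype(np.uint8)
cv2.imwrite('pics/s26c.png',cv2.resize(c,(660,594),interpolation=cv2.INTER_CUBIC))
"
```

```text
pos [519.5  39.  179.6] yaw 0.0350 bore [571.7  35.2 162.8] fix ax 0.3110 ay -0.0029 Ftool [-1.9 -3.6  1.9] Mtool [1.45 0.05 0.11] gap 19.0 t 34.75
to rod: tool x 52.2 y -7.2
```

View pics/s26c.png

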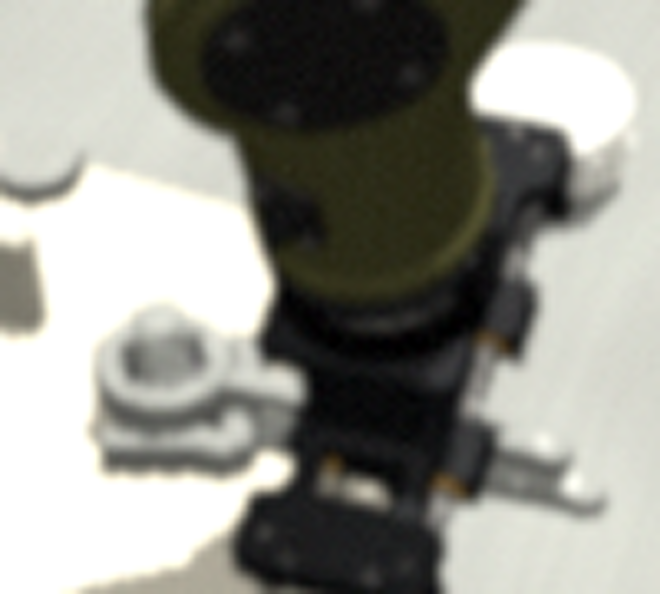

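22 N without the pads meeting the lower handle (19.0 mm > 16.4 mm), nominal torque ≈ 2.1–2.4 N m. Stop here, ease off and open.

Emit:
drive_tool(deltas=[{"x": 0,"y": 0,"z": 0,"ax": 0,"ay": 0,"az": 0,"claw": 10},{"x": 0,"y": 0,"z": 0,"ax": 0,"ay": 0,"az": 0,"claw": 10},{"x": 0,"y": 0,"z": 0,"ax": 0,"ay": 0,"az": 0,"claw": 10},{"x": 0,"y": 0,"z": 0,"ax": 0,"ay": 0,"az": 0,"claw": 10}], force=3)

```text
clock: 35.2
position: [519.8, 38.2, 180.4]
eef_rot: [0.987, 0.017, 0.004, 0.158]
force: [-0.5, 2.0, -1.3]
finger_gap: 29.8
```

```bash
python3 -c "
from h import *
st()"
```

```text
pos [519.8  38.2 180.4] yaw 0.0357 bore [572.   34.5 163.5] fix ax 0.3125 ay -0.0030 Ftool [-0.4 -2.3  0.6] Mtool [ 0.94 -0.09 -0.07] gap 29.8 t 35.20
to rod: tool x 51.9 y -7.9
```

Emit:
drive_tool(deltas=[{"x": 0,"y": 0,"z": 0,"ax": 0,"ay": 0,"az": 0,"claw": 36},{"x": 0,"y": 0,"z": 0,"ax": 0,"ay": 0,"az": 0,"claw": 46},{"x": 0,"y": 3,"z": 0,"ax": 0.05,"ay": 0,"az": 0,"claw": 56},{"x": 0,"y": 0,"z": 0,"ax": 0.08,"ay": 0,"az": 0,"claw": 60},{"x": 0,"y": 0,"z": 0,"ax": 0.08,"ay": 0,"az": 0,"claw": 70},{"x": 0,"y": 0,"z": 0,"ax": 0.08,"ay": 0,"az": 0,"claw": 80},{"x": 0,"y": 0,"z": 0,"ax": 0,"ay": 0,"az": 0,"claw": 80}])

```text
clock: 35.9
position: [520.5, 28.9, 182.4]
eef_rot: [1.0, 0.016, 0.002, 0.014]
force: [-1.0, 0.2, -0.3]
finger_gap: 79.5
```

```bash
python3 -c "
from h import *
st()
snap('side','pics/side27.png')
d=cv2.imread('pics/side27.png')
c=d[130:220,240:340].astype(float); c=np.clip((c-20)*1.6,0,255).astype(np.uint8)
cv2.imwrite('pics/s27c.png',cv2.resize(c,(660,594),interpolation=cv2.INTER_CUBIC))
"
```

```text
pos [520.5  28.9 182.4] yaw 0.0324 bore [572.6  30.1 164.6] fix ax 0.0283 ay -0.0034 Ftool [-1.  -0.2  0.3] Mtool [-0.01 -0.    0.07] gap 79.5 t 35.90
to rod: tool x 51.5 y -12.8
```

View pics/s27c.png

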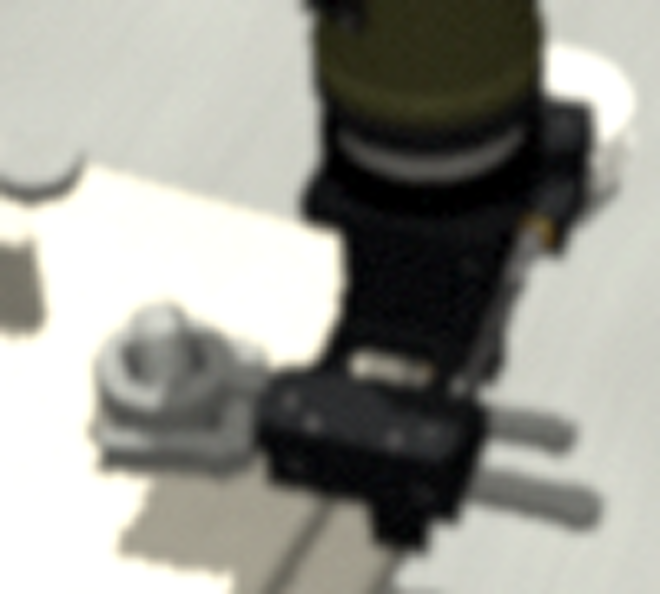

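Emit:
drive_tool(deltas=[{"x": 0,"y": 0,"z": -10,"ax": 0.01,"ay": 0,"az": 0,"claw": 80},{"x": 0,"y": 0,"z": -15,"ax": 0.01,"ay": 0,"az": 0,"claw": 80},{"x": 0,"y": 0,"z": -20,"ax": 0,"ay": 0,"az": 0,"claw": 80},{"x": 0,"y": 0,"z": -25,"ax": 0,"ay": 0,"az": 0,"claw": 80},{"x": 0,"y": 0,"z": -30,"ax": 0,"ay": 0,"az": 0,"claw": 80},{"x": -20,"y": 20,"z": -20,"ax": 0,"ay": 0,"az": 0,"claw": 80},{"x": -20,"y": 40,"z": 0,"ax": 0,"ay": 0,"az": 0,"claw": 80},{"x": -10,"y": 40,"z": 0,"ax": 0,"ay": 0,"az": 0,"claw": 80},{"x": 0,"y": 40,"z": 0,"ax": 0,"ay": 0,"az": 0,"claw": 80},{"x": 0,"y": 40,"z": 0,"ax": 0,"ay": 0,"az": 0,"claw": 80},{"x": 0,"y": 40,"z": 0,"ax": 0,"ay": 0,"az": 0,"claw": 80},{"x": 0,"y": 20,"z": 0,"ax": 0,"ay": 0,"az": 0,"claw": 80}])

```text
clock: 37.15
position: [485.2, -198.3, 317.2]
eef_rot: [0.999, 0.038, 0.002, 0.01]
force: [-0.3, 0.4, 0.2]
finger_gap: 80.3
```

```bash
python3 -c "
from h import *
st()
for n in('side','top'): snap(n,f'pics/{n}28.png')
a=cv2.imread('pics/side28.png')[130:230,160:340]; b=cv2.imread('pics/top28.png')[130:220,250:350]
cv2.imwrite('pics/s28c.png',cv2.resize(a,(792,440),interpolation=cv2.INTER_CUBIC))
cv2.imwrite('pics/t28c.png',cv2.resize(b,(660,594),interpolation=cv2.INTER_CUBIC))
"
```

```text
pos [ 485.2 -198.3  317.2] yaw 0.0765 bore [ 537.1 -194.7  299.5] fix ax 0.0201 ay -0.0036 Ftool [-0.3 -0.4 -0.2] Mtool [ 0.05 -0.04  0.05] gap 80.3 t 37.15
to rod: tool x 104.5 y -231.9
```

View pics/s28c.png

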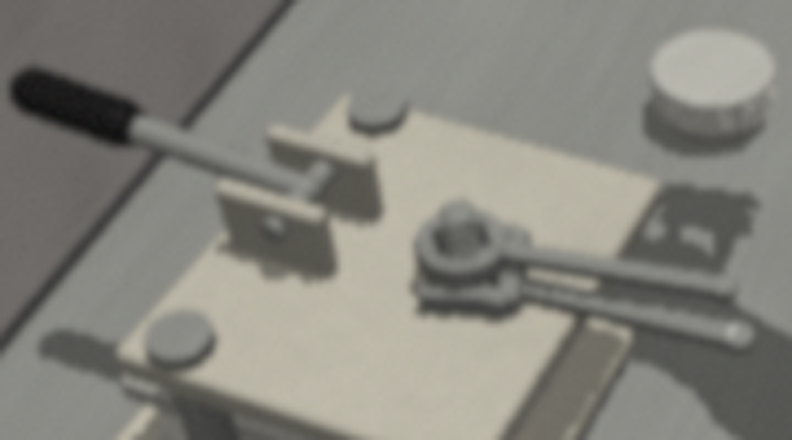

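View pics/t28c.png

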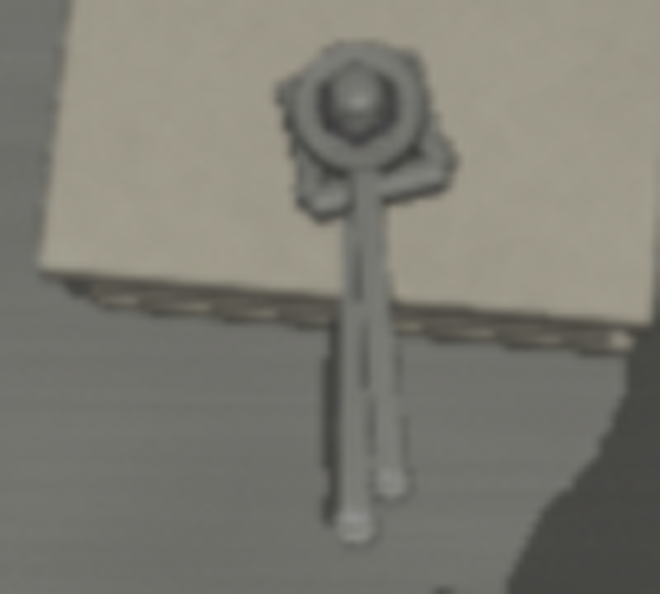

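View pics/top28.png

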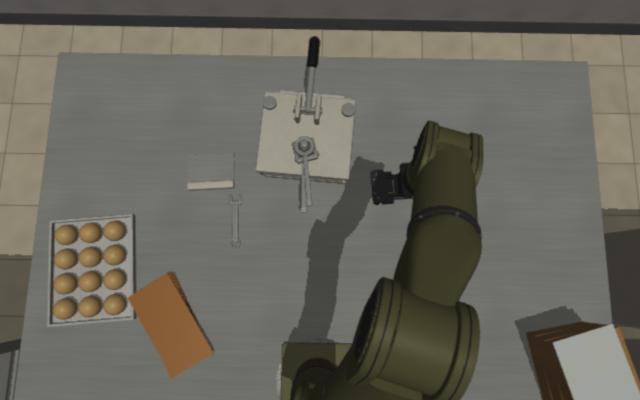

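The spanners sit flat on their nuts, ring handle just right of the open one, bystanders untouched. Handing in.

```bash
python3 -c "
from h import *
print(ctrl.hand_in()); print(ctrl.read_state()['clock'])"
```

```text
the job is handed in; nothing more can be done
None
the job is handed in; nothing more can be done
```

The ring spanner is on the jam nut, I squeezed the two handles together, and the job was handed in at about 37 s. Two things I could not measure directly: the final jam nut angle and the lower nut's angle.

**What I did:** I found the nut's position by touching the ring's bore against the rod on four sides. The ring then slid down until it rested on the lower nut. I squeezed the handles near 105 mm from the axis in force steps. At about 18 N the handles came into line and the right pad began bearing on the open spanner's handle. So I rolled the tool and squeezed again, up to 22 N.

**What the last checks showed:**
- **Placement:** in the last pictures both spanners are on their nuts, with the open one lying flat. The ring handle is just to the right of the open one, the gripper is clear, and the bystanders look unmoved.
- **Jam nut, inferred:** 22 N gives about 2.1–2.4 N m, which should put it about 0.016 rad past first touch once let go. The last squeeze left the 3 N finger opening almost unchanged (29.5 mm before, 29.8 mm after). I take that to mean the nut is locked and resting at its limit.
- **Lower nut, not certain:** the forces I read at the wrist put the net torque on it at about 0.5 N m or less, well under its 1.4 N m slip limit. However, the open handle swung about 0.11 rad, slightly more than the stated play of 0.1 rad in total. I put the excess down to contact give, but I could not rule out a small turn of the nut.

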